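# Dress the stone-polishing spindle

## Robot

A 7-joint arm with a two-finger parallel gripper is mounted at the origin on the work surface. World frame = base frame: x ahead of the robot, y to its left, z up, the work surface at z = 0. Lengths are in m, angles in rad, forces in N, time in s.
With the tool pointing down it reaches from about 0.4 to 0.85 m from the base axis. Payload 10.4 kg.
Tool frame: the origin (TCP) lies midway between the tips of the shut fingers; the grasp point (between the pads) lies 19 mm behind it; z points along the fingers, y is the direction in which the jaws open and shut (so a half turn about z gives the same grasp; the last joint's range is limited). The gripper opens to 85 mm and grips with 20 to 120 N. Pads are 22 mm wide; open, the fingers measure 114 mm over their backs; the gripper's body (76 mm by 85 mm) begins 54 mm behind the grasp point. The pads swing forward as they close: fully open they stand 13 mm farther back than shut.
Start: joints at [1.246, 0.332, -0.065, 1.46, 0.022, 1.35, -0.088], TCP at [0.186, -0.597, 0.231] pointing down, gripper open.
Joint ranges: [-2.6, 2.6], [-0.5, 2.12], [-1.47, 1.34], [0.16, 2.42], [-1.27, 4.41], [0.06, 2.06], [-2.6, 2.6]. Speed limits (rad/s): [2.22, 2.22, 2.79, 2.79, 3.14, 3.14, 3.14].

## Interface

Orientations are given as a unit quaternion [x, y, z, w].
In Python, from workcell import manip, viewer gives the robot as it stands.
- The arm moves only by the tool move_arm, never from a script. Its argument "deltas" is a list of rows, each a list of 7 numbers: the shift along the tool's x, y, z in m, then the turn, a rotation vector about the tool's x, y, z in degrees, then the opening, from -1 (shut) to 1 (fully open). In form: [[dx, dy, dz, wx, wy, wz, gripper], ...]. A call has 1 to 10 rows; each row shifts and turns the commanded pose from where the row before left it, along the tool's axes as they then stand; what a row does not reach is not made up. A row lasts 1/8 s, in which the tool goes at most 62.5 mm and 10.7 degrees, less where a joint would pass 70% of its speed; a pose out of reach is approached as far as the arm can. A call with a gripper value outside its range is refused whole. The fingers move at their own pace and stop on an object; "force" is the grip in N (left out, the last holds). Time passes only in rows, so rows that do not move let the fingers close. It gives the time, the measured TCP pose, the force and the opening at its end, in the units of the state.
- manip.get_obs(): the state, without advancing time (a new reading comes with each control period).
- viewer.camera(name): name is "side" or "top"; returns (picture, depth): 384x512x3 uint8, red, green, blue; 384x512 float32, m along the optical axis (not along the pixel's ray), 0 where there is no reading.
- viewer.calibration(name): a dict with "fx", "fy", "cx", "cy" (pixels), "dist" ([k1, k2, p1, p2, k3] as OpenCV has them; the pictures are not rectified), "R" (3x3) and "t" (3): a world point X has camera coordinates R X + t. Camera axes: x right, y down, z forward; pixel columns grow to the right and rows downward; lengths in m; the calibration is good to about 2 mm. A picture is of the moment at which its call begins. calibration takes no time and is no camera call.
- manip.hand_in(): hands the job in, once; it reports no verdict.
The state is a dict: "clock": time; "joint_pos": joint angles; "joint_velocities": joint speeds; "tau": joint torques, N m; "position": TCP position; "ee_rot": TCP orientation; "ft_force": force on the tool from outside, world axes, zero at the start; "torque": the same for the moment, N m; "grip_width": opening from 0.0 (shut) to 1.0 (fully open).
Only numpy, scipy, OpenCV 4.12 (cv2) and the standard library are available. Lean on these libraries where they do the work, as an engineer would, in place of code of your own. Each camera call takes 0.05 s, during which the arm holds its last target.

## Task

Build up the stone-polishing spindle: take the parts from the wooden rack and thread them onto the horizontal shaft, the wide grit wheel first, then the aluminium collar, then the end cap with its open mouth towards the collar. Push each part home with a steady push of about 10 N, held for half a second, before fetching the next: the wheel against the sprung pad, the collar against the wheel, the cap against the collar; never push any part with more than 18 N. Leave the finished stack closed up on the shaft and let go, and do not disturb the tumbler, the stone block or the vase.

Things in the scene. Friction and masses are not known exactly. Their poses are not given: they have to be found in the camera images.
- shaft: Steel shaft, fixed, 14 mm in diameter, level, its axis 130 mm above the bench. The origin is the centre of its free tip, x runs along the shaft from the tip into the spindle head (roughly away from the robot), z is up. The first 8 mm are a cone that grows from 6 to 14 mm in diameter. About 114 mm of shaft are free.
- head: Grey spindle head, fixed; origin on the bench under its front face, x points back; the shaft's tip is at (-120, 0, 130) mm. Housing up to 164 mm high. In front, round the shaft, sits a rubber-faced pad, 42 mm wide, on a spring (10 N/mm, 5 mm travel, damped: returns slowly). Its clamped place changes: its face is 66 to 86 mm behind the tip, not measured: feel or see it. The pad belongs to this body.
- rack: Fixed wooden rack, a board 230 x 110 x 12 mm with three cradles in a row, at x = -70, 0 and 70 mm. A cradle is a block 22 mm wide along y, topped by two 8 mm dowels along x, to 34 mm above the bench; a part lies between the dowels with its hole level, along the rack's x. Any part may be in any cradle. Origin: centre of the underside.
- wheel: Grit wheel, a grey ring 60 mm in diameter, 18 mm thick, with a 18 mm hole, about 0.13 kg. Origin at its centre; x is the axis of the hole. It starts standing on its rim in the rack, x along the rack's x, its centre 62.5 mm above the bench. It may be gripped across its diameter from above, the fingers either side of the hole's axis.
- collar: Plain aluminium collar, 44 mm in diameter, 24 mm thick, with a 18 mm hole, about 0.09 kg. Origin at its centre; x is the axis of the hole. It starts lying in the rack, x along the rack's x, its centre 54 mm above the bench.
- cap: Dark steel end cap, 52 mm long: a skirt 36 mm in diameter and 28 mm long from the open mouth, then a closed stem 26 mm in diameter. Blind hole 18 mm wide, 47 mm deep; about 0.1 kg. Origin on its axis, 20 mm behind the mouth; x is the axis and points out of the mouth. It starts lying on its skirt in the rack, mouth towards the rack's +x, axis 49.5 mm above the bench.
- tumbler: Bystander: loose steel cup, 68 mm wide and 85 mm tall. Origin under its centre.
- block: Bystander: loose white stone block 70 x 50 x 45 mm. Origin under its centre.
- vase: Bystander: loose white stone vase, 60 mm wide and 100 mm tall. Origin under its centre.

How it is judged:
By the outcome, as a careful person would: the job done as asked, in the order asked, and still so for the second after the job is handed in, with the robot touching nothing.
It also fails if it takes over 72 s, if anything falls off the work surface, if the arm or the gripper's body presses on something with over 40 N, if the wrist force passes 120 N, or if a joint passes its speed limit or range.

## Working session

There is one attempt and no reset: what is moved stays moved. The work goes in short steps, Python scripts to look and compute and a tool call to move; the robot and the scene stay as the last step left them, time stands still between calls to the robot, and variables do not carry over. Pictures are saved under pics/ and viewed, and the job is handed in when it is done.

Besides the shell and the picture viewer there is one more tool, called after "Call:" in YAML: its name, and indented under it one key for each argument. move_arm: Moves the arm, as the interface text tells. Its arguments: {"type":"object","properties":{"deltas":{"type":"array"},"force":{"type":"number"}},"required":["deltas"]}

```bash
ls; mkdir -p pics; python3 - <<'E'
from workcell import manip, viewer
import cv2, numpy as np
o=manip.get_obs(); print({k:np.round(v,4).tolist() for k,v in o.items()})
for n in ("side","top"):
    p,d=viewer.camera(n); cv2.imwrite(f"pics/{n}0.png",p[:,:,::-1]); np.savez(f"pics/{n}0.npz",p=p,d=d)
    c=viewer.calibration(n); print(n,{k:np.round(v,4).tolist() for k,v in c.items()})
E
```

```text
pics
{'clock': 0.0, 'joint_pos': [1.2464, 0.3329, -0.0647, 1.461, 0.0216, 1.3499, -0.0885], 'joint_velocities': [-0.0024, 0.0003, -0.0013, 0.001, 0.0014, -0.0004, -0.0005], 'tau': [0.0013, -62.5447, 0.0494, -39.1606, 0.016, 0.01, 0.0], 'position': [0.1857, -0.5964, 0.2305], 'ee_rot': [0.9886, 0.1504, -0.0001, -0.0007], 'ft_force': [-0.9462, -0.0325, 0.6825], 'torque': [-0.0054, -0.0468, -0.041], 'grip_width': 1.0004}
side {'fx': 426.1083, 'fy': 426.1083, 'cx': 256.1975, 'cy': 181.7794, 'dist': [0.0256, 0.0, 0.0, 0.0, 0.0], 'R': [[-0.931, -0.3648, 0.0097], [-0.276, 0.6864, -0.6728], [0.2387, -0.6291, -0.7398]], 't': [0.5168, 0.1626, 1.044]}
top {'fx': 366.0522, 'fy': 366.0522, 'cx': 257.0914, 'cy': 196.5538, 'dist': [-0.0261, 0.0, 0.0, 0.0, 0.0], 'R': [[0.0151, -0.9995, -0.0275], [-0.9926, -0.0116, -0.1209], [0.1205, 0.0291, -0.9923]], 't': [0.0626, 0.5354, 0.8465]}
```

View pics/side0.png

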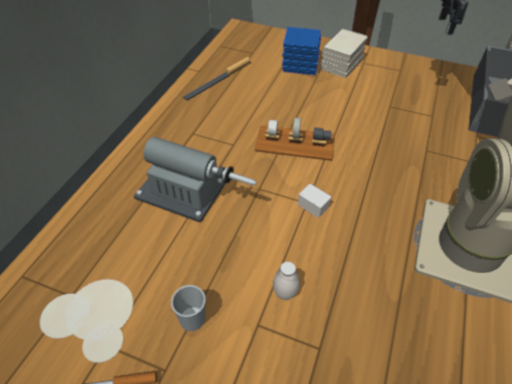

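View pics/top0.png

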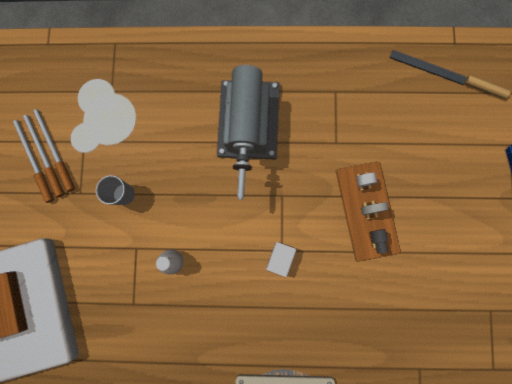

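The side view shows the spindle (shaft tip ≈(254,184)), the rack with collar, wheel and cap at (272,128), (297,128) and (321,135), the block at (315,200), the vase at (287,280) and the tumbler at (189,307). In the top view the tip is ≈(240,198), and the rack runs from (358,165) to (378,258) with collar, wheel and cap from far to near. Next I'll zoom in and measure.

```bash
cat > h.py <<'E'
import numpy as np, cv2
from workcell import manip, viewer
def cal(n):
    c=viewer.calibration(n); K=np.array([[c['fx'],0,c['cx']],[0,c['fy'],c['cy']],[0,0,1.]])
    return K,np.array(c['dist'],float),np.array(c['R']),np.array(c['t'])
def rays(n,px):
    K,D,R,t=cal(n); u=cv2.undistortPoints(np.array(px,float).reshape(-1,1,2),K,D).reshape(-1,2)
    d=np.c_[u,np.ones(len(u))]; return -R.T@t, d@R
def onplane(n,px,z):
    o,d=rays(n,px); s=(z-o[2])/d[:,2]; return o+d*s[:,None]
def deproj(n,px,dep):
    o,d=rays(n,px); return o+d*np.array(dep).reshape(-1,1)
def proj(n,X):
    K,D,R,t=cal(n); return cv2.projectPoints(np.array(X,float).reshape(-1,1,3),cv2.Rodrigues(R)[0],t,K,D)[0].reshape(-1,2)
def tri(a,pa,b,pb):
    oa,da=rays(a,[pa]); ob,db=rays(b,[pb]); da=da[0];db=db[0]
    s=np.linalg.lstsq(np.c_[da,-db],ob-oa,rcond=None)[0]
    A=oa+s[0]*da;B=ob+s[1]*db; return (A+B)/2,np.linalg.norm(A-B)
def cloud(n,p,d,box):
    x0,y0,x1,y1=box; v,u=np.mgrid[y0:y1,x0:x1]; px=np.c_[u.ravel(),v.ravel()]; dd=d[y0:y1,x0:x1].ravel(); m=dd>0
    return deproj(n,px[m],dd[m]),p[y0:y1,x0:x1].reshape(-1,3)[m],px[m]
def crop(n,p,box,s,f):
    x0,y0,x1,y1=box; cv2.imwrite(f,cv2.resize(p[y0:y1,x0:x1,::-1],None,fx=s,fy=s,interpolation=cv2.INTER_NEAREST))
def load(f):
    a=np.load(f); return a['p'],a['d']
E
python3 - <<'E'
from h import *
ps,ds=load('pics/side0.npz'); pt,dt=load('pics/top0.npz')
print((dt>0).mean(),(ds>0).mean())
a=cv2.resize(pt[155:265,325:405,::-1],None,fx=5,fy=5,interpolation=cv2.INTER_NEAREST)
b=cv2.resize(pt[60:205,205:290,::-1],None,fx=4,fy=4,interpolation=cv2.INTER_NEAREST)
cv2.imwrite('pics/ct.png',np.hstack([a,np.zeros((max(0,0)+550,10,3),np.uint8),b[:550]]))
cv2.imwrite('pics/cs1.png',cv2.resize(ps[105:165,245:345,::-1],None,fx=8,fy=8,interpolation=cv2.INTER_NEAREST))
cv2.imwrite('pics/cs2.png',cv2.resize(ps[135:220,130:262,::-1],None,fx=6,fy=6,interpolation=cv2.INTER_NEAREST))
E
```

```text
0.9960428873697916 0.9960581461588541
```

View pics/ct.png

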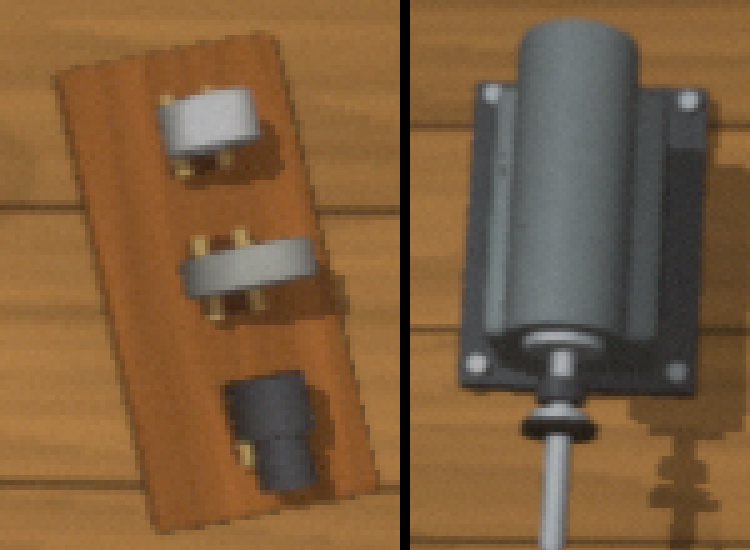

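View pics/cs1.png

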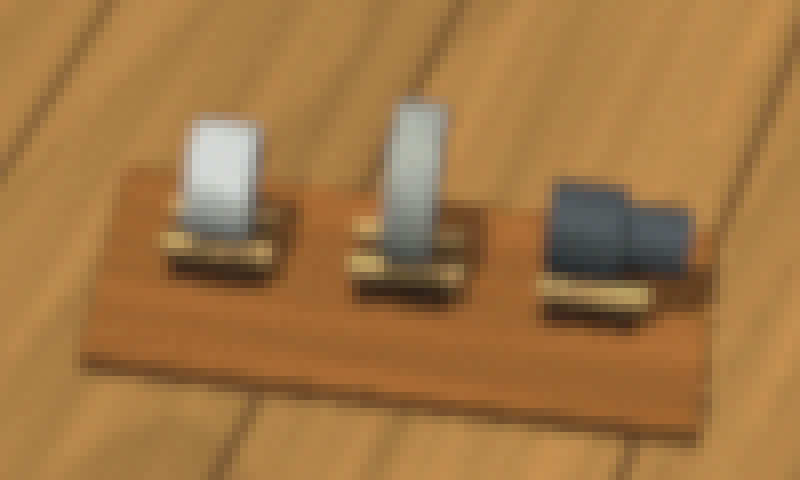

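View pics/cs2.png

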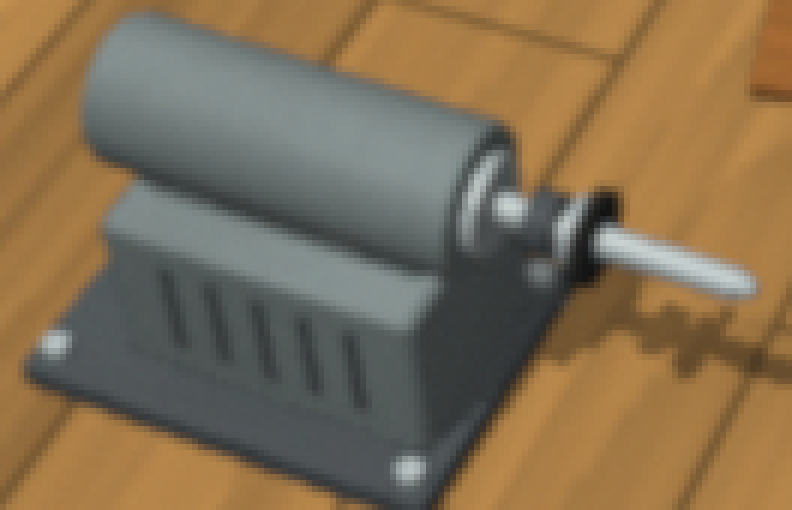

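```bash
python3 - <<'E'
from h import *
np.set_printoptions(precision=4,suppress=True)
for n,f in(('top','pics/top0.npz'),('side','pics/side0.npz')):
    p,d=load(f)
    # bench near
    X,c,px=cloud(n,p,d,(290,130,330,160) if n=='top' else (225,200,290,260)); print(n,'bench z',np.median(X[:,2]),X[:,2].std())
    X,c,px=cloud(n,p,d,(200,40,300,215) if n=='top' else (120,120,275,230))
    # shaft
    hsv=cv2.cvtColor(c.reshape(1,-1,3),cv2.COLOR_RGB2HSV)[0]
    m=(abs(X[:,2]-0.132)<0.02)&(hsv[:,1]<60)
    S=X[m]; 
    # front portion : 
    print('x range',S[:,0].min(),S[:,0].max())
    xt=S[:,0].min()
    for a in np.arange(xt,xt+0.14,0.006):
        q=S[(S[:,0]>=a)&(S[:,0]<a+0.006)]
        if len(q): print(round(a-xt,3),len(q),'y %.4f %.4f w %.4f zmax %.4f zmed %.4f'%(q[:,1].mean(),np.median(q[:,1]),np.ptp(q[:,1]),q[:,2].max(),np.median(q[:,2])))
E
```

```text
top bench z 0.0003529804375048684 0.0015689066116578866
x range 0.5166690697266703 0.8032358907499076
0.0 11 y 0.1024 0.1031 w 0.0069 zmax 0.1366 zmed 0.1352
0.006 18 y 0.1021 0.1021 w 0.0108 zmax 0.1383 zmed 0.1360
0.012 18 y 0.1022 0.1022 w 0.0111 zmax 0.1389 zmed 0.1364
0.018 18 y 0.1024 0.1024 w 0.0110 zmax 0.1375 zmed 0.1354
0.024 16 y 0.1021 0.1015 w 0.0113 zmax 0.1388 zmed 0.1365
0.03 12 y 0.1019 0.1015 w 0.0113 zmax 0.1404 zmed 0.1368
0.036 16 y 0.1010 0.1015 w 0.0107 zmax 0.1391 zmed 0.1358
0.042 18 y 0.1007 0.1007 w 0.0109 zmax 0.1392 zmed 0.1358
0.048 18 y 0.1009 0.1008 w 0.0109 zmax 0.1385 zmed 0.1360
0.054 13 y 0.1009 0.1000 w 0.0109 zmax 0.1390 zmed 0.1367
0.06 19 y 0.1004 0.1000 w 0.0131 zmax 0.1387 zmed 0.1361
0.066 24 y 0.1011 0.1008 w 0.0253 zmax 0.1517 zmed 0.1475
0.072 33 y 0.0995 0.0992 w 0.0272 zmax 0.1511 zmed 0.1462
0.078 11 y 0.1033 0.1025 w 0.0190 zmax 0.1432 zmed 0.1367
0.084 41 y 0.0995 0.1000 w 0.0237 zmax 0.1455 zmed 0.1422
0.09 38 y 0.0983 0.0980 w 0.0258 zmax 0.1493 zmed 0.1421
0.096 13 y 0.0983 0.0984 w 0.0215 zmax 0.1415 zmed 0.1379
0.102 18 y 0.0988
[... 1173 characters left out ...]
 0.1393
0.072 24 y 0.1118 0.1134 w 0.0253 zmax 0.1480 zmed 0.1432
0.078 11 y 0.1070 0.1064 w 0.0240 zmax 0.1477 zmed 0.1383
0.084 35 y 0.1078 0.1081 w 0.0192 zmax 0.1462 zmed 0.1386
0.09 21 y 0.1082 0.1097 w 0.0164 zmax 0.1473 zmed 0.1420
0.096 9 y 0.1065 0.1067 w 0.0130 zmax 0.1426 zmed 0.1363
0.102 12 y 0.1031 0.1038 w 0.0097 zmax 0.1392 zmed 0.1354
0.108 57 y 0.1031 0.1037 w 0.0345 zmax 0.1507 zmed 0.1364
0.114 69 y 0.1099 0.1149 w 0.0553 zmax 0.1518 zmed 0.1396
0.12 48 y 0.1266 0.1281 w 0.0208 zmax 0.1514 zmed 0.1377
0.126 27 y 0.1306 0.1313 w 0.0100 zmax 0.1514 zmed 0.1381
0.132 26 y 0.1292 0.1298 w 0.0151 zmax 0.1519 zmed 0.1421
0.138 26 y 0.1299 0.1306 w 0.0091 zmax 0.1512 zmed 0.1376
```

```bash
cat > fit.py <<'E'
from h import *
from scipy.optimize import least_squares
def pts(n,p,d,box,satmax=70):
    X,c,px=cloud(n,p,d,box); hsv=cv2.cvtColor(c.reshape(1,-1,3),cv2.COLOR_RGB2HSV)[0]; return X,hsv,c
def axisfit(X,r,g,zc=None):
    # g=(x,y,yaw,z): axis through (x0,y,z) horizontal
    x0=g[0]
    def res(q,X=X):
        y,yaw,z=q; dx=X-[x0,y,z]; lat=-np.sin(yaw)*dx[:,0]+np.cos(yaw)*dx[:,1]
        e=np.hypot(lat,dx[:,2])-r
        if zc is not None: e=np.r_[e,(z-zc)*30]
        return e
    s=least_squares(res,[g[1],g[2],g[3]],loss='soft_l1',f_scale=0.002)
    return s.x,np.sqrt(np.mean(res(s.x)**2))
E
python3 - <<'E'
from fit import *
np.set_printoptions(precision=4,suppress=True)
A=[]
for n,f,b in(('top','pics/top0.npz',(225,150,260,212)),('side','pics/side0.npz',(225,160,270,200))):
    p,d=load(f); X,h,c=pts(n,p,d,b)
    m=(abs(X[:,2]-0.132)<0.015)&(h[:,1]<70)&(X[:,0]>0.526)&(X[:,0]<0.58)
    print(n,m.sum(),axisfit(X[m],.007,(0.517,.1025,-.04,.13)),np.rad2deg(axisfit(X[m],.007,(0.517,.1025,-.04,.13))[0][1]))
    m2=(abs(X[:,2]-0.132)<0.015)&(h[:,1]<70); print('tip x sorted',np.sort(X[m2][:,0])[:8])
    A.append(X[m])
print(axisfit(np.vstack(A),.007,(0.517,.1025,-.04,.13)))
# rack parts
for n,f,b in(('top','pics/top0.npz',(330,158,405,265)),('side','pics/side0.npz',(245,105,345,165))):
    p,d=load(f); X,h,c=pts(n,p,d,b)
    m=(X[:,2]>0.036)&(X[:,2]<.1)
    np.savez('pics/r_%s.npz'%n,X=X[m],h=h[m],c=c[m])
    m1=(X[:,2]>0.006)&(X[:,2]<.02); R=X[m1]
    rect=cv2.minAreaRect((R[:,:2]*1000).astype(np.float32)); print(n,'board',rect)
E
```

```text
top 146 (array([ 0.1021, -0.0189,  0.1303]), np.float64(0.0011963153185427214)) -1.0810705235115918
tip x sorted [0.5167 0.5169 0.5171 0.5185 0.5186 0.5188 0.5188 0.5207]
side 126 (array([ 0.1027, -0.0313,  0.1311]), np.float64(0.00148661545844581)) -1.7905872950117336
tip x sorted [0.5176 0.5191 0.5192 0.5196 0.5198 0.5205 0.5217 0.522 ]
(array([ 0.1025, -0.0257,  0.1306]), np.float64(0.0013924936918638326))
top board ((494.7900390625, -201.98721313476562), (256.0553283691406, 111.32717895507812), 11.812156677246094)
side board ((525.7706909179688, -241.31179809570312), (300.59991455078125, 263.4499816894531), 19.284225463867188)
```

```bash
python3 - <<'E'
from fit import *
np.set_printoptions(precision=4,suppress=True)
p,d=load('pics/top0.npz'); X,h,c=pts('top',p,d,(200,40,300,215))
m=(X[:,2]>0.150)&(X[:,0]>0.65); H=X[m]
for a in np.arange(.64,.8,.02):
    q=H[(H[:,0]>=a)&(H[:,0]<a+.02)]
    if len(q): print(round(a,2),len(q),q[:,1].mean(),(q[:,1].min()+q[:,1].max())/2,q[:,2].max())
k=np.polyfit(H[:,0],H[:,1],1); print('housing slope deg',np.rad2deg(np.arctan(k[0])),np.polyval(k,.517))
m=(X[:,2]>0.141)&(X[:,0]<0.64)&(abs(X[:,1]-.1)<.03); P=X[m]; print('pad',np.c_[np.histogram(P[:,0],bins=np.arange(.57,.64,.004))[1][:-1],np.histogram(P[:,0],bins=np.arange(.57,.64,.004))[0]].T)
m=(X[:,2]>0.004)&(X[:,2]<.03)&(h[:,1]<90)&(h[:,2]<120); B=X[m]
for r in ('top','side'):
    a=np.load(f'pics/r_{r}.npz'); X,h=a['X'],a['h']
    m=(h[:,1]<75); X=X[m]
    # coordinate along the rack
    yw=np.deg2rad(11.8); u=np.array([np.cos(yw),np.sin(yw)]); v=np.array([-u[1],u[0]])
    O=np.array([.4948,-.202]); s=(X[:,:2]-O)@u; t=(X[:,:2]-O)@v
    for nm,lo,hi,r_,z in(('cap',-.12,-.035,.018,.0495),('wheel',-.03,.03,.03,.0625),('collar',.04,.1,.022,.054)):
        k=(s>lo)&(s<hi); Q=X[k]; 
        print(r,nm,k.sum(),'s',np.percentile(s[k],[0,3,50,97,100]),'t',np.percentile(t[k],[2,98]),'z',Q[:,2].max(),'fit',axisfit(Q,r_,((O+u*(lo+hi)/2)[0],(O+u*(lo+hi)/2)[1],yw,z),z) if nm!='cap' else '')
E
```

```text
0.64 116 0.0974882060658056 0.09739899525618936 0.1658237947261617
0.66 230 0.09650879881307495 0.09768230446245252 0.16660996028376585
0.68 232 0.09587359575827571 0.09697523353441112 0.16669412470649314
0.7 225 0.09577508873572678 0.09530735741164659 0.16723833295497292
0.72 226 0.09491826470199281 0.0954539386248934 0.16704241927691255
0.74 224 0.09389465571015486 0.09499931041523585 0.1666903685589557
0.76 223 0.09353203600001636 0.0951511701926673 0.16870708834558923
0.78 219 0.09317921191335549 0.09358319812024948 0.16769616787347974
0.8 43 0.09173084625551976 0.09370093892778172 0.16438978110630798
housing slope deg -1.7707577197138982 0.10139536499603881
pad [[ 0.57   0.574  0.578  0.582  0.586  0.59   0.594  0.598  0.602  0.606
   0.61   0.614  0.618  0.622  0.626  0.63   0.634]
 [ 0.     0.     0.    32.    30.    12.    10.     8.    15.    10.
  14.     0.     0.     0.     7.    45.    79.   ]]
top cap 281 s [-0.0892 -0.0873 -0.0596 -0.0398 -0.0379] t [-0.0133  0.0166] z 0.07258613792544966 fit 
top wheel 206 s [0.0034 0.0036 0.0118 0.0202 0.0211] t [-0.0235  0.0287] z 0.09631556026291399 fit (array([-0.2032,  0.2862,  0.0626]), np.float64(0.002984781149791165))
top collar 210 s [0.0704 0.0707 0.0809 0.093  0.0948] t [-0.0185  0.0208] z 0.0794255518372935 fit (array([-0.1875,  0.171 ,  0.054 ]), np.float64(0.0031421557067827163))
side cap 162 s [-0.0861 -0.0842 -0.0585 -0.0393 -0.0376] t [-0.0037  0.0185] z 0.0720098099896157 fit 
side wheel 125 s [0.0044 0.005  0.0133 0.0214 0.022 ] t [-0.0119  0.0302] z 0.09829006007856256 fit (array([-0.2041,  0.2768,  0.0626]), np.float64(0.002352037842557839))
side collar 129 s [0.0711 0.0713 0.0821 0.094  0.0956] t [-0.0105  0.0219] z 0.07912759557192595 fit (array([-0.1895,  0.2336,  0.054 ]), np.float64(0.0031978393638554736))
```

Shaft: tip ≈(0.517, 0.102, 0.130), yaw ≈ -1.8°, pad face ≈0.583. Rack: yaw ≈11.8°. Part centres in xy: wheel (0.507, -0.199), collar (0.576, -0.185), cap skirt (0.444, -0.2125). The 70 mm spacing and the heights agree with the given sizes. I'm moving above the wheel.

Call:
move_arm:
  deltas:
    - [0.042, -0.028, 0, 0, 0, 0, 1]
    - [0.042, -0.028, 0, 0, 0, 0, 1]
    - [0.042, -0.028, 0, 0, 0, 0, 1]
    - [0.042, -0.028, 0, 0, 0, 0, 1]
    - [0.042, -0.028, 0, 0, 0, 0, 1]
    - [0.042, -0.028, 0, 0, 0, 0, 1]
    - [0.042, -0.028, 0, 0, 0, 0, 1]
    - [0.042, -0.028, 0, 0, 0, 0, 1]
    - [0.042, -0.028, 0, 0, 0, 0, 1]
    - [0.042, -0.028, 0, 0, 0, 5.5, 1]
  force: 60

```text
clock: 1.35
position: [0.5042, -0.2033, 0.2311]
ee_rot: [0.995, 0.102, -0.0, 0.0]
ft_force: [0.9, -0.7, 0.2]
grip_width: 1.007
```

```bash
cat > go.py <<'E'
import sys
from h import *
from scipy.spatial.transform import Rotation as Rn
np.set_printoptions(precision=4,suppress=True)
def st(*tgt):
    o=manip.get_obs(); R=Rn.from_quat(o['ee_rot']); M=R.as_matrix()
    yaw=np.rad2deg(np.arctan2(M[1,0],M[0,0]))
    print('t',round(float(o['clock']),3),'pos',np.array(o['position']),'yaw %.2f'%yaw,'tilt z',M[:,2],'F',np.array(o['ft_force']),'T',np.array(o['torque']),'g',o['grip_width'])
    if tgt:
        x,y,z,yw=tgt
        T=np.array([[np.cos(np.deg2rad(yw)),np.sin(np.deg2rad(yw)),0],[np.sin(np.deg2rad(yw)),-np.cos(np.deg2rad(yw)),0],[0,0,-1]]).T
        D=np.array([x,y,z])-o['position']
        print('delta cur tool',M.T@D,'delta in tgt frame',T.T@D,'rotvec deg',np.rad2deg(Rn.from_matrix(M.T@T).as_rotvec()))
    return o
if __name__=='__main__': st(*map(float,sys.argv[1:]))
E
python3 go.py .507 -.199 .046 11.8
```

```text
t 1.35 pos [ 0.5042 -0.2033  0.2311] yaw 11.68 tilt z [-0.0003 -0.0001 -1.    ] F [ 0.8553 -0.7437  0.2425] T [ 0.0215  0.0023 -0.0112] g 1.0066219306040676
delta cur tool [ 0.0037 -0.0036  0.1851] delta in tgt frame [ 0.0036 -0.0036  0.1851] rotvec deg [ 0.0012  0.0183 -0.1238]
```

Call:
move_arm:
  deltas:
    - [0.0035, -0.0035, 0.03, 0, 0, 0, 1]
    - [0, 0, 0.04, 0, 0, 0, 1]
    - [0, 0, 0.04, 0, 0, 0, 1]
    - [0, 0, 0.04, 0, 0, 0, 1]
    - [0, 0, 0.03, 0, 0, 0, 1]
    - [0, 0, 0.013, 0, 0, 0, 1]
    - [0, 0, 0, 0, 0, 0, 1]

```text
clock: 2.22
position: [0.506, -0.2003, 0.038]
ee_rot: [0.995, 0.103, -0.0, -0.0]
ft_force: [-0.5, 0.0, 0.9]
grip_width: 0.997
```

```bash
python3 - <<'E'
from go import *
st(.507,-.199,.038,11.8)
p,d=viewer.camera('side'); crop('side',p,(225,80,355,175),6,'pics/s1.png')
p,d=viewer.camera('top'); crop('top',p,(330,150,410,250),6,'pics/t1.png')
E
```

```text
t 2.225 pos [ 0.506  -0.2003  0.038 ] yaw 11.79 tilt z [-0.001   0.0005 -1.    ] F [-0.5424  0.0303  0.8993] T [ 0.0041 -0.0243  0.0035] g 0.9973461677546015
delta cur tool [ 0.0012 -0.0011  0.    ] delta in tgt frame [ 0.0012 -0.0011  0.    ] rotvec deg [-0.0396  0.0506 -0.0078]
```

View pics/s1.png

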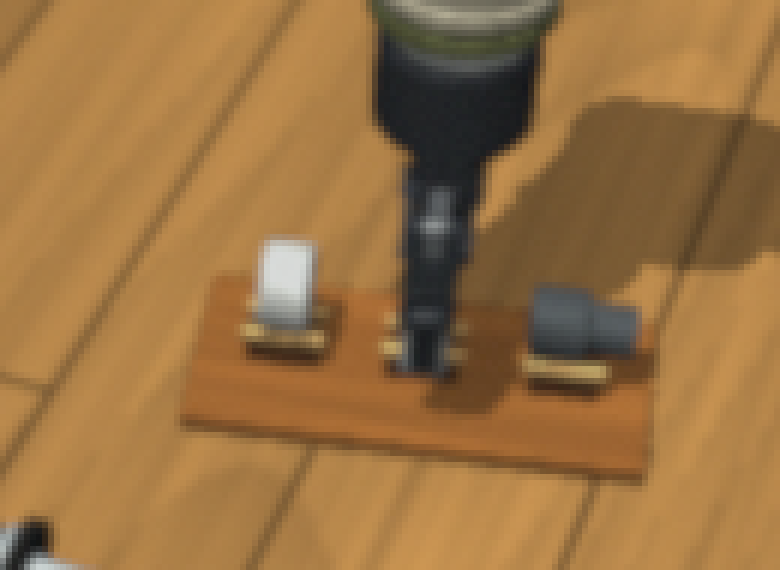

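View pics/t1.png

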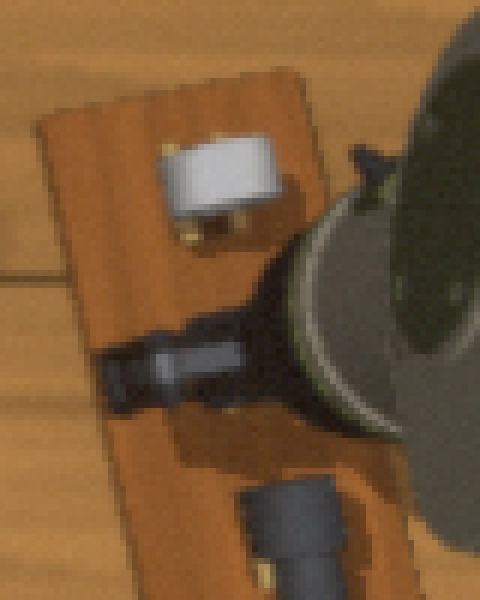

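Both views show the fingers straddling the wheel's cradle (side crop ≈(425,345)), aligned with the rack. Now I'll close and lift.

Call:
move_arm:
  deltas:
    - [0.001, -0.001, 0, 0, 0, 0, 1]
    - [0, 0, 0, 0, 0, 0, -1]
    - [0, 0, 0, 0, 0, 0, -1]
    - [0, 0, 0, 0, 0, 0, -1]
    - [0, 0, 0, 0, 0, 0, -1]
    - [0, 0, 0, 0, 0, 0, -1]
  force: 60

```text
clock: 3.08
position: [0.5077, -0.1992, 0.0394]
ee_rot: [0.995, 0.103, 0.001, 0.0]
ft_force: [-2.4, 2.4, 8.7]
grip_width: 0.691
```

```bash
python3 go.py
```

```text
t 3.075 pos [ 0.5077 -0.1992  0.0394] yaw 11.80 tilt z [ 0.0012 -0.0004 -1.    ] F [-2.3573  2.425   8.656 ] T [0.3997 0.4527 0.0142] g 0.6908802245175457
```

Call:
move_arm:
  deltas:
    - [0, 0, -0.02, 0, 0, 0, -1]
    - [0, 0, -0.04, 0, 0, 0, -1]
    - [0, 0, -0.04, 0, 0, 0, -1]
    - [0, 0, -0.02, 0, 0, 0, -1]
    - [0, 0, 0, 0, 0, 0, -1]

```text
clock: 3.7
position: [0.5078, -0.1995, 0.1597]
ee_rot: [0.995, 0.103, 0.001, 0.001]
ft_force: [-0.3, 0.1, -1.6]
grip_width: 0.684
```

```bash
python3 - <<'E'
from go import *
st(.470,.1035,.107,-1.8)
p,d=viewer.camera('side'); crop('side',p,(225,60,355,155),6,'pics/s2.png')
E
```

```text
t 3.7 pos [ 0.5078 -0.1995  0.1597] yaw 11.79 tilt z [ 0.0026 -0.0014 -1.    ] F [-0.3002  0.1464 -1.6446] T [-0.0692  0.0634 -0.0099] g 0.6838926620787296
delta cur tool [ 0.0248 -0.3045  0.0522] delta in tgt frame [-0.0473 -0.3017  0.0527] rotvec deg [ 0.0925 -0.1403 13.5869]
```

View pics/s2.png

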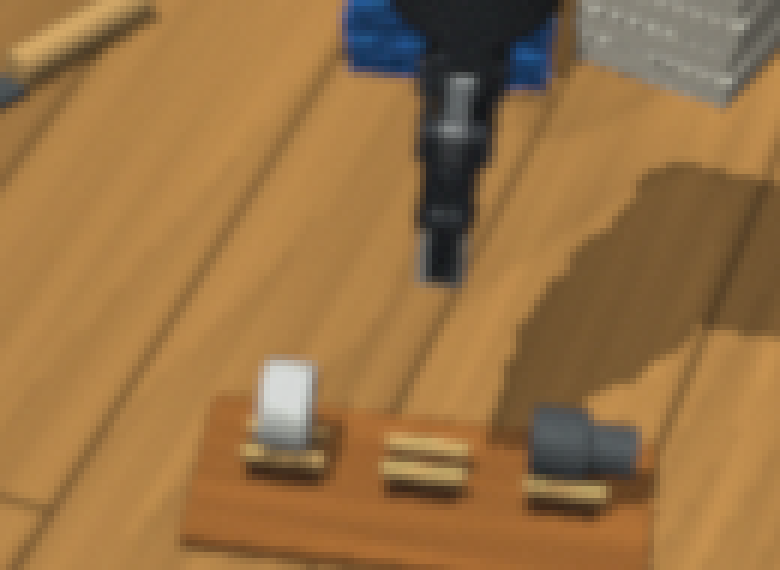

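The centre cradle is empty and the wheel is in the gripper. I'm moving it in front of the shaft tip.

Call:
move_arm:
  deltas:
    - [0.003, -0.025, 0, 0, 0, 0, -1]
    - [0.0037, -0.042, 0, 0, 0, 0, -1]
    - [0.0037, -0.042, 0, 0, 0, 0, -1]
    - [0.0037, -0.042, 0, 0, 0, 0, -1]
    - [0.0037, -0.042, 0, 0, 0, 0, -1]
    - [0.0037, -0.042, 0, 0, 0, 0, -1]
    - [0.003, -0.042, 0.0, 0, 0, 0, -1]
    - [0, -0.0275, 0, 0, 0, 4.6, -1]
    - [0, 0, 0.02, 0, 0, 4.5, -1]
    - [0, 0, 0.02, 0, 0, 4.5, -1]

```text
clock: 5.0
position: [0.4679, 0.104, 0.1164]
ee_rot: [1.0, -0.017, -0.001, 0.0]
ft_force: [-0.7, 0.1, -1.7]
grip_width: 0.689
```

```bash
python3 - <<'E'
from go import *
st(.470,.1035,.107,-1.8)
for n in('side','top'):
    p,d=viewer.camera(n); np.savez(f'pics/{n}3.npz',p=p,d=d)
    crop(n,p,(180,110,310,205) if n=='side' else (190,110,320,230),5,f'pics/{n}3c.png')
E
```

```text
t 5.0 pos [0.4679 0.104  0.1164] yaw -1.91 tilt z [-0.0017 -0.0002 -1.    ] F [-0.7364  0.1317 -1.6635] T [-0.023  -0.0215  0.0143] g 0.6894808541044247
delta cur tool [0.0021 0.0004 0.0094] delta in tgt frame [0.0021 0.0004 0.0094] rotvec deg [ 0.0126  0.0988 -0.105 ]
```

View pics/side3c.png

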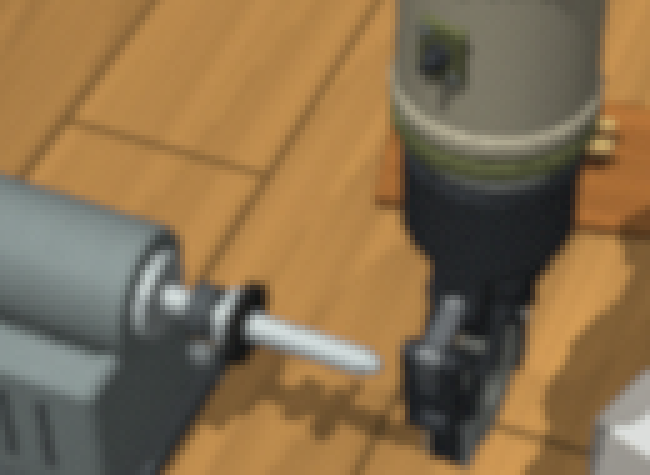

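View pics/top3c.png

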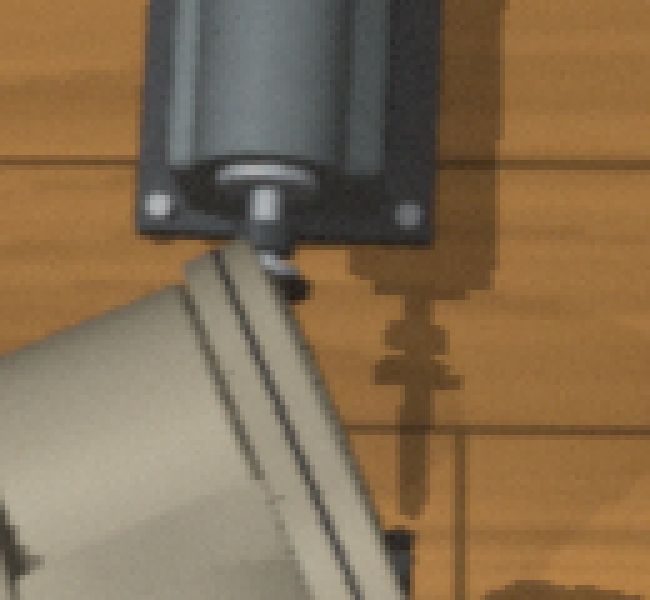

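Call:
move_arm:
  deltas:
    - [0.002, 0.0004, 0.009, 0, 0, 0, -1]
    - [0.015, 0, 0, 0, 0, 0, -1]
    - [0.015, 0, 0, 0, 0, 0, -1]
    - [0.004, 0, 0, 0, 0, 0, -1]
    - [0, 0, 0, 0, 0, 0, -1]

```text
clock: 5.72
position: [0.5051, 0.1024, 0.1093]
ee_rot: [1.0, -0.016, -0.0, -0.0]
ft_force: [-0.5, -0.8, -0.8]
grip_width: 0.686
```

```bash
python3 go.py .53 .1016 .107 -1.8
```

```text
t 5.725 pos [0.5051 0.1024 0.1093] yaw -1.81 tilt z [-0.0002  0.0003 -1.    ] F [-0.474  -0.8342 -0.7684] T [ 0.0326 -0.0084 -0.0054] g 0.6860140649548331
delta cur tool [0.0249 0.     0.0023] delta in tgt frame [0.0249 0.     0.0023] rotvec deg [-0.0197  0.01   -0.0083]
```

Call:
move_arm:
  deltas:
    - [0, 0, 0.002, 0, 0, 0, -1]
    - [0.004, 0, 0, 0, 0, 0, -1]
    - [0.004, 0, 0, 0, 0, 0, -1]
    - [0, 0, 0, 0, 0, 0, -1]

```text
clock: 6.22
position: [0.5131, 0.102, 0.1074]
ee_rot: [1.0, -0.016, 0.0, -0.0]
ft_force: [0.6, 0.2, -2.0]
grip_width: 0.69
```

```bash
python3 go.py .53 .1016 .107 -1.8
```

```text
t 6.225 pos [0.5131 0.102  0.1074] yaw -1.82 tilt z [ 0.0002  0.0001 -1.    ] F [ 0.6057  0.2229 -2.0477] T [-0.014   0.0433  0.0172] g 0.690354461565593
delta cur tool [ 0.0169 -0.0001  0.0004] delta in tgt frame [ 0.0169 -0.0001  0.0004] rotvec deg [-0.0047 -0.0132 -0.0162]
```

Call:
move_arm:
  deltas:
    - [0.004, 0, 0, 0, 0, 0, -1]
    - [0.004, 0, 0, 0, 0, 0, -1]
    - [0.004, 0, 0, 0, 0, 0, -1]
    - [0, 0, 0, 0, 0, 0, -1]

```text
clock: 6.72
position: [0.5251, 0.1016, 0.1073]
ee_rot: [1.0, -0.016, 0.0, -0.0]
ft_force: [0.2, 0.2, -0.9]
grip_width: 0.691
```

```bash
python3 - <<'E'
from go import *
st(.57,.1003,.107,-1.8)
for n in('side','top'):
    p,d=viewer.camera(n); np.savez(f'pics/{n}4.npz',p=p,d=d)
    crop(n,p,(180,110,310,205) if n=='side' else (190,110,320,230),5,f'pics/{n}4c.png')
E
```

```text
t 6.725 pos [0.5251 0.1016 0.1073] yaw -1.82 tilt z [ 0.      0.0001 -1.    ] F [ 0.188   0.2189 -0.8523] T [-0.0236 -0.0785 -0.0312] g 0.6908642727686665
delta cur tool [ 0.045  -0.0001  0.0003] delta in tgt frame [ 0.045  -0.0001  0.0003] rotvec deg [-0.0058 -0.0012 -0.0153]
```

View pics/side4c.png

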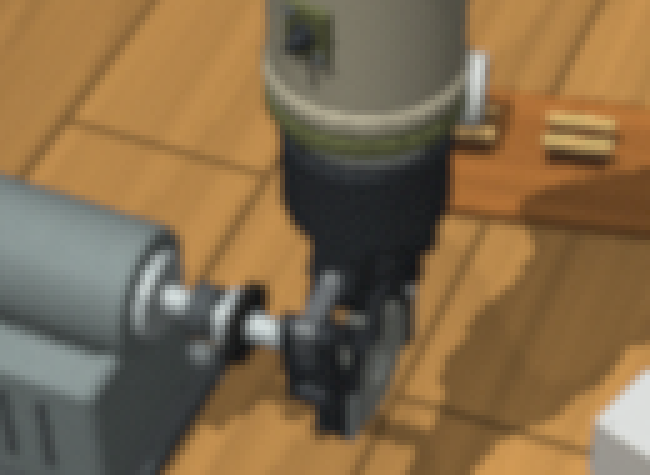

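The wheel has gone over the tip with no contact force (crop ≈(350,350)). I'm advancing towards the pad.

Call:
move_arm:
  deltas:
    - [0.008, 0, 0, 0, 0, 0, -1]
    - [0.01, 0, 0, 0, 0, 0, -1]
    - [0.01, 0, 0, 0, 0, 0, -1]
    - [0.008, 0, 0, 0, 0, 0, -1]
    - [0.004, 0, 0, 0, 0, 0, -1]
    - [0, 0, 0, 0, 0, 0, -1]

```text
clock: 7.58
position: [0.5649, 0.1005, 0.1072]
ee_rot: [1.0, -0.016, -0.0, -0.0]
ft_force: [-0.2, -0.1, -1.7]
grip_width: 0.691
```

```bash
python3 go.py
```

```text
t 7.575 pos [0.5649 0.1005 0.1072] yaw -1.81 tilt z [-0.0002  0.0001 -1.    ] F [-0.2436 -0.1345 -1.6726] T [ 0.0097  0.0181 -0.022 ] g 0.6906884606562189
```

Call:
move_arm:
  deltas:
    - [0.002, 0, 0, 0, 0, 0, -1]
    - [0.002, 0, 0, 0, 0, 0, -1]
    - [0, 0, 0, 0, 0, 0, -1]

```text
clock: 7.95
position: [0.5688, 0.1002, 0.1073]
ee_rot: [1.0, -0.016, 0.0, 0.0]
ft_force: [-0.2, 0.5, -2.1]
grip_width: 0.692
```

Call:
move_arm:
  deltas:
    - [0.002, 0, 0, 0, 0, 0, -1]
    - [0, 0, 0, 0, 0, 0, -1]

```text
clock: 8.2
position: [0.5709, 0.1002, 0.1073]
ee_rot: [1.0, -0.016, 0.0, 0.0]
ft_force: [0.0, -0.4, -1.2]
grip_width: 0.684
```

Call:
move_arm:
  deltas:
    - [0.0015, 0, 0, 0, 0, 0, -1]
    - [0, 0, 0, 0, 0, 0, -1]

```text
clock: 8.45
position: [0.5724, 0.1002, 0.1073]
ee_rot: [1.0, -0.016, 0.0, 0.0]
ft_force: [0.5, 0.6, -1.2]
grip_width: 0.691
```

Call:
move_arm:
  deltas:
    - [0.0015, 0, 0, 0, 0, 0, -1]
    - [0, 0, 0, 0, 0, 0, -1]

```text
clock: 8.7
position: [0.5739, 0.1001, 0.1073]
ee_rot: [1.0, -0.016, 0.0, 0.0]
ft_force: [0.1, -1.0, -1.9]
grip_width: 0.687
```

Call:
move_arm:
  deltas:
    - [0.0015, 0, 0, 0, 0, 0, -1]
    - [0, 0, 0, 0, 0, 0, -1]

```text
clock: 8.95
position: [0.5751, 0.1001, 0.1072]
ee_rot: [1.0, -0.016, -0.0, 0.0]
ft_force: [-1.4, -0.5, -1.1]
grip_width: 0.69
```

Call:
move_arm:
  deltas:
    - [0.001, 0, 0, 0, 0, 0, -1]
    - [0, 0, 0, 0, 0, 0, -1]

```text
clock: 9.2
position: [0.5755, 0.1001, 0.1071]
ee_rot: [1.0, -0.016, -0.001, 0.0]
ft_force: [-6.1, -0.9, 1.8]
grip_width: 0.691
```

Call:
move_arm:
  deltas:
    - [0.0008, 0, 0, 0, 0, 0, -1]
    - [0, 0, 0, 0, 0, 0, -1]

```text
clock: 9.45
position: [0.5757, 0.1001, 0.107]
ee_rot: [1.0, -0.016, -0.001, 0.0]
ft_force: [-7.9, 0.4, 3.4]
grip_width: 0.693
```

```bash
python3 go.py
```

```text
t 9.45 pos [0.5757 0.1001 0.107 ] yaw -1.78 tilt z [-0.0029 -0.0006 -1.    ] F [-7.8803  0.3802  3.3918] T [-0.0605  1.6543  0.0082] g 0.692970563116322
```

Call:
move_arm:
  deltas:
    - [0.0006, 0, -0.0003, 0, 0, 0, -1]
    - [0, 0, 0, 0, 0, 0, -1]

```text
clock: 9.7
position: [0.5758, 0.1001, 0.107]
ee_rot: [1.0, -0.016, -0.002, 0.0]
ft_force: [-8.9, -0.0, 1.3]
grip_width: 0.691
```

Call:
move_arm:
  deltas:
    - [0.0002, 0, 0, 0, 0, 0, -1]
    - [0, 0, 0, 0, 0, 0, -1]

```text
clock: 9.95
position: [0.5759, 0.1001, 0.107]
ee_rot: [1.0, -0.015, -0.002, 0.0]
ft_force: [-10.5, 0.6, 2.8]
grip_width: 0.69
```

Call:
move_arm:
  deltas:
    - [0, 0, 0, 0, 0, 0, -1]
    - [0, 0, 0, 0, 0, 0, -1]
    - [0, 0, 0, 0, 0, 0, -1]

```text
clock: 10.32
position: [0.5759, 0.1001, 0.107]
ee_rot: [1.0, -0.016, -0.002, 0.0]
ft_force: [-9.8, -0.6, 2.2]
grip_width: 0.693
```

Call:
move_arm:
  deltas:
    - [0, 0, 0, 0, 0, 0, -1]
    - [0, 0, 0, 0, 0, 0, -1]
    - [0, 0, 0, 0, 0, 0, -1]

```text
clock: 10.7
position: [0.5759, 0.1001, 0.107]
ee_rot: [1.0, -0.015, -0.002, 0.0]
ft_force: [-9.7, 0.3, 1.8]
grip_width: 0.692
```

Call:
move_arm:
  deltas:
    - [0, 0, 0, 0, 0, 0, 1]
    - [0, 0, 0, 0, 0, 0, 1]
    - [-0.0015, 0, 0, 0, 0, 0, 1]
    - [0, 0, 0, 0, 0, 0, 1]
    - [0, 0, -0.02, 0, 0, 0, 1]
    - [0, 0, -0.04, 0, 0, 0, 1]
    - [0, 0, -0.04, 0, 0, 0, 1]
    - [0, 0, -0.03, 0, 0, 0, 1]

```text
clock: 11.7
position: [0.5768, 0.1004, 0.2412]
ee_rot: [1.0, -0.016, 0.001, -0.0]
ft_force: [-0.0, -0.6, -0.1]
grip_width: 0.997
```

```bash
python3 - <<'E'
from go import *
st(.5711,-.186,.21,11.8)
for n in('side','top'):
    p,d=viewer.camera(n); np.savez(f'pics/{n}5.npz',p=p,d=d)
    crop(n,p,(180,110,310,205) if n=='side' else (190,110,320,230),5,f'pics/{n}5c.png')
E
```

```text
t 11.7 pos [0.5768 0.1004 0.2412] yaw -1.79 tilt z [ 0.0029  0.0004 -1.    ] F [-0.0489 -0.6043 -0.1   ] T [0.0087 0.0262 0.0036] g 0.9973393645499331
delta cur tool [0.0032 0.2864 0.031 ] delta in tgt frame [-0.0641  0.2792  0.0312] rotvec deg [ -0.0066  -0.1706 -13.5921]
```

View pics/side5c.png

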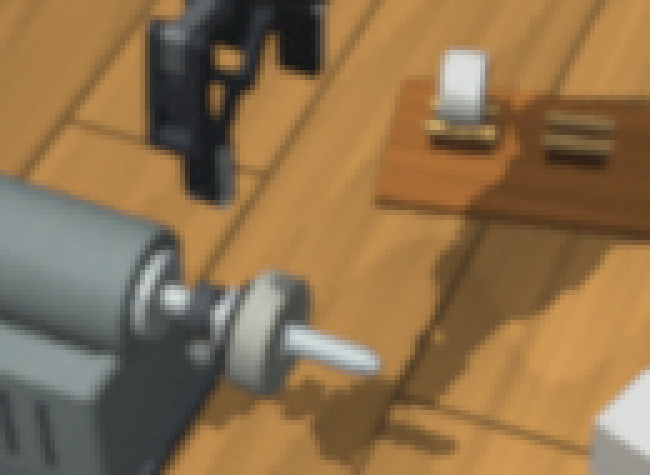

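The wheel sits against the pad (side crop ≈(265,335)). Next, the collar.

Call:
move_arm:
  deltas:
    - [0.0, 0.03, 0, 0, 0, 0, 1]
    - [0.0005, 0.045, 0, 0, 0, 0, 1]
    - [0.0005, 0.045, 0, 0, 0, 0, 1]
    - [0.0005, 0.045, 0, 0, 0, 0, 1]
    - [0.0005, 0.045, 0, 0, 0, 0, 1]
    - [0.0005, 0.045, 0, 0, 0, 0, 1]
    - [0.0005, 0.0314, 0, 0, 0, -4.6, 1]
    - [0, 0, 0.03, 0, 0, -4.5, 1]
    - [0, 0, 0.03, 0, 0, -4.5, 1]
    - [0, 0, 0.0, 0, 0, 0, 1]

```text
clock: 13.05
position: [0.569, -0.1861, 0.176]
ee_rot: [0.995, 0.103, -0.002, -0.001]
ft_force: [-0.8, -0.3, 0.6]
grip_width: 1.0
```

```bash
python3 go.py .5711 -.186 .032 11.8
```

```text
t 13.05 pos [ 0.569  -0.1861  0.176 ] yaw 11.77 tilt z [-0.0036  0.0014 -1.    ] F [-0.812  -0.2502  0.574 ] T [-0.0431 -0.0094 -0.0014] g 0.9998894873283042
delta cur tool [0.0026 0.0006 0.144 ] delta in tgt frame [0.0021 0.0003 0.144 ] rotvec deg [-0.118   0.1865 -0.0335]
```

Call:
move_arm:
  deltas:
    - [0.002, 0.0004, 0.03, 0, 0, 0, 1]
    - [0, 0, 0.04, 0, 0, 0, 1]
    - [0, 0, 0.04, 0, 0, 0, 1]
    - [0, 0, 0.025, 0, 0, 0, 1]
    - [0, 0, 0.009, 0, 0, 0, 1]
    - [0, 0, 0, 0, 0, 0, 1]

```text
clock: 13.8
position: [0.573, -0.1864, 0.0347]
ee_rot: [0.995, 0.102, 0.0, 0.0]
ft_force: [-0.0, -0.1, 0.3]
grip_width: 1.003
```

```bash
python3 - <<'E'
from go import *
st(.5711,-.186,.032,11.8)
for n in('side',):
    p,d=viewer.camera(n)
    crop(n,p,(225,70,355,165),5,f'pics/{n}6c.png')
E
```

```text
t 13.8 pos [ 0.573  -0.1864  0.0347] yaw 11.74 tilt z [ 0.001  -0.0004 -1.    ] F [-0.0292 -0.1415  0.321 ] T [-0.0304 -0.0317  0.0836] g 1.0032391543123604
delta cur tool [-0.0018 -0.0008  0.0027] delta in tgt frame [-0.0018 -0.0008  0.0027] rotvec deg [ 0.0316 -0.0506 -0.0552]
```

View pics/side6c.png

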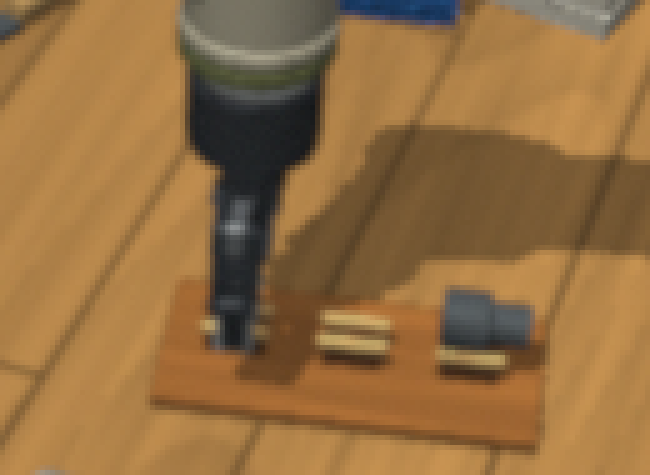

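The fingers straddle the collar (crop ≈(233,320)). A small correction, then grip.

Call:
move_arm:
  deltas:
    - [-0.002, -0.001, 0.0015, 0, 0, 0, 1]
    - [0, 0, 0, 0, 0, 0, -1]
    - [0, 0, 0, 0, 0, 0, -1]
    - [0, 0, 0, 0, 0, 0, -1]
    - [0, 0, 0, 0, 0, 0, -1]
    - [0, 0, 0, 0, 0, 0, -1]
    - [0, 0, 0, 0, 0, 0, -1]

```text
clock: 14.72
position: [0.5708, -0.187, 0.0332]
ee_rot: [0.995, 0.102, 0.001, 0.001]
ft_force: [-0.7, -2.8, 5.5]
grip_width: 0.501
```

```bash
python3 go.py
```

```text
t 14.725 pos [ 0.5708 -0.187   0.0332] yaw 11.74 tilt z [ 0.0016 -0.0018 -1.    ] F [-0.7264 -2.7838  5.5067] T [-0.5556  0.1917  0.0155] g 0.501464090799602
```

Call:
move_arm:
  deltas:
    - [0, 0, -0.02, 0, 0, 0, -1]
    - [0, 0, -0.04, 0, 0, 0, -1]
    - [0, 0, -0.04, 0, 0, 0, -1]
    - [0, 0, -0.015, 0, 0, 0, -1]
    - [0, 0, 0, 0, 0, 0, -1]

```text
clock: 15.35
position: [0.5706, -0.1857, 0.1481]
ee_rot: [0.995, 0.103, 0.001, 0.0]
ft_force: [0.2, 0.0, -1.8]
grip_width: 0.501
```

```bash
python3 go.py .460 .1038 .109 -1.8
```

```text
t 15.35 pos [ 0.5706 -0.1857  0.1481] yaw 11.80 tilt z [ 0.0016 -0.0007 -1.    ] F [ 0.1519  0.0439 -1.7573] T [-0.0253 -0.0141 -0.0209] g 0.5005747197448308
delta cur tool [-0.0491 -0.3061  0.0387] delta in tgt frame [-0.1196 -0.2859  0.0391] rotvec deg [ 0.0464 -0.0866 13.5981]
```

Call:
move_arm:
  deltas:
    - [-0.014, -0.025, 0, 0, 0, 0, -1]
    - [-0.018, -0.042, 0, 0, 0, 0, -1]
    - [-0.017, -0.042, 0, 0, 0, 0, -1]
    - [0, -0.042, 0, 0, 0, 0, -1]
    - [0, -0.042, 0, 0, 0, 0, -1]
    - [0, -0.042, 0, 0, 0, 0, -1]
    - [0, -0.042, 0.0, 0, 0, 0, -1]
    - [0, -0.0292, 0, 0, 0, 4.6, -1]
    - [0, 0, 0.02, 0, 0, 4.5, -1]
    - [0, 0, 0.018, 0, 0, 4.5, -1]

```text
clock: 16.6
position: [0.4585, 0.1041, 0.1071]
ee_rot: [1.0, -0.017, -0.001, 0.0]
ft_force: [0.3, -0.2, -1.4]
grip_width: 0.492
```

Call:
move_arm:
  deltas:
    - [0, 0, 0, 0, 0, 0, -1]
    - [0, 0, 0, 0, 0, 0, -1]

```text
clock: 16.85
position: [0.4595, 0.104, 0.109]
ee_rot: [1.0, -0.015, -0.0, -0.0]
ft_force: [-1.0, 0.1, -0.9]
grip_width: 0.498
```

```bash
python3 - <<'E'
from go import *
st(.496,.1027,.109,-1.8)
for n in('side','top'):
    p,d=viewer.camera(n); np.savez(f'pics/{n}7.npz',p=p,d=d)
    crop(n,p,(180,110,310,205),5,f'pics/{n}7c.png')
E
```

```text
t 16.85 pos [0.4595 0.104  0.109 ] yaw -1.71 tilt z [-0.0006  0.0002 -1.    ] F [-0.9573  0.1005 -0.8531] T [ 0.0473 -0.0126 -0.0343] g 0.49793851690175234
delta cur tool [0.0365 0.0002 0.    ] delta in tgt frame [0.0365 0.0002 0.    ] rotvec deg [-0.0088  0.0351  0.0925]
```

View pics/side7c.png

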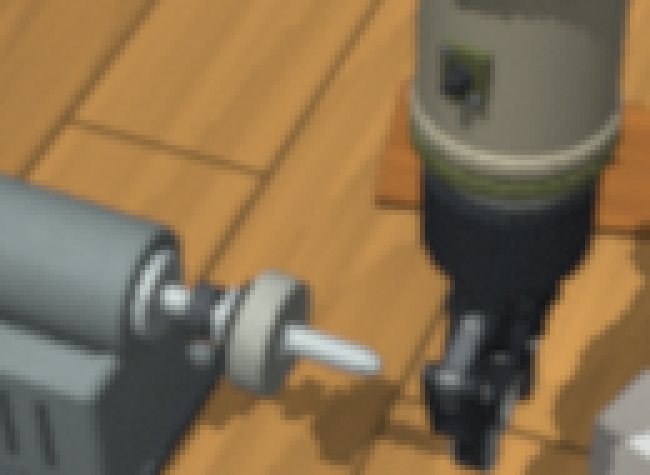

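The collar is held in front of the tip (crop ≈(475,400)). I'm advancing along the shaft.

Call:
move_arm:
  deltas:
    - [0.012, 0, 0, 0, 0, 0, -1]
    - [0.016, 0, 0, 0, 0, 0, -1]
    - [0.006, 0, 0, 0, 0, 0, -1]
    - [0.004, 0, 0, 0, 0, 0, -1]
    - [0.004, 0, 0, 0, 0, 0, -1]
    - [0.004, 0, 0, 0, 0, 0, -1]

```text
clock: 17.7
position: [0.5057, 0.1025, 0.1091]
ee_rot: [1.0, -0.016, -0.0, 0.0]
ft_force: [0.3, -0.7, -1.1]
grip_width: 0.497
```

Call:
move_arm:
  deltas:
    - [0.004, 0, 0, 0, 0, 0, -1]
    - [0.004, 0, 0, 0, 0, 0, -1]
    - [0, 0, 0, 0, 0, 0, -1]

```text
clock: 18.08
position: [0.5138, 0.1022, 0.1091]
ee_rot: [1.0, -0.016, 0.0, -0.0]
ft_force: [-0.1, 0.3, -0.7]
grip_width: 0.496
```

```bash
python3 go.py .54 .1013 .109 -1.8
```

```text
t 18.075 pos [0.5138 0.1022 0.1091] yaw -1.82 tilt z [ 0.  0. -1.] F [-0.1384  0.3229 -0.7357] T [-0.0229  0.0102 -0.02  ] g 0.49641896566332294
delta cur tool [0.0262 0.0001 0.0001] delta in tgt frame [0.0262 0.0001 0.0001] rotvec deg [-0.0027 -0.0005 -0.0157]
```

Clear so far (collar face ≈0.531). Now on to the wheel at TCP ≈0.548.

Call:
move_arm:
  deltas:
    - [0.008, 0, 0, 0, 0, 0, -1]
    - [0.01, 0, 0, 0, 0, 0, -1]
    - [0.008, 0, 0, 0, 0, 0, -1]
    - [0.003, 0, 0, 0, 0, 0, -1]
    - [0, 0, 0, 0, 0, 0, -1]

```text
clock: 18.7
position: [0.5427, 0.1015, 0.109]
ee_rot: [1.0, -0.016, -0.0, -0.0]
ft_force: [-0.6, -0.3, -1.8]
grip_width: 0.497
```

Call:
move_arm:
  deltas:
    - [0.0015, 0, 0, 0, 0, 0, -1]
    - [0, 0, 0, 0, 0, 0, -1]

```text
clock: 18.95
position: [0.5441, 0.1013, 0.1091]
ee_rot: [1.0, -0.016, 0.0, 0.0]
ft_force: [-0.2, -0.3, -0.5]
grip_width: 0.496
```

Call:
move_arm:
  deltas:
    - [0.0015, 0, 0, 0, 0, 0, -1]
    - [0, 0, 0, 0, 0, 0, -1]

```text
clock: 19.2
position: [0.5457, 0.1013, 0.1091]
ee_rot: [1.0, -0.016, 0.0, 0.0]
ft_force: [0.1, -0.1, -1.7]
grip_width: 0.498
```

Call:
move_arm:
  deltas:
    - [0.0015, 0, 0, 0, 0, 0, -1]
    - [0, 0, 0, 0, 0, 0, -1]

```text
clock: 19.45
position: [0.5472, 0.1012, 0.1091]
ee_rot: [1.0, -0.016, 0.0, 0.0]
ft_force: [0.6, 0.6, -0.4]
grip_width: 0.498
```

Call:
move_arm:
  deltas:
    - [0.001, 0, 0, 0, 0, 0, -1]
    - [0, 0, 0, 0, 0, 0, -1]

```text
clock: 19.7
position: [0.5481, 0.1012, 0.1091]
ee_rot: [1.0, -0.016, -0.0, 0.0]
ft_force: [-0.4, -0.2, -0.9]
grip_width: 0.495
```

Call:
move_arm:
  deltas:
    - [0.001, 0, 0, 0, 0, 0, -1]
    - [0, 0, 0, 0, 0, 0, -1]

```text
clock: 19.95
position: [0.5487, 0.1011, 0.1089]
ee_rot: [1.0, -0.016, -0.001, 0.0]
ft_force: [-3.6, 0.4, 0.9]
grip_width: 0.499
```

Call:
move_arm:
  deltas:
    - [0.001, 0, 0, 0, 0, 0, -1]
    - [0, 0, 0, 0, 0, 0, -1]

```text
clock: 20.2
position: [0.549, 0.1011, 0.1088]
ee_rot: [1.0, -0.016, -0.001, 0.0]
ft_force: [-8.2, -1.4, 2.8]
grip_width: 0.495
```

Call:
move_arm:
  deltas:
    - [0.0005, 0, 0, 0, 0, 0, -1]
    - [0, 0, 0, 0, 0, 0, -1]

```text
clock: 20.45
position: [0.5491, 0.1012, 0.1087]
ee_rot: [1.0, -0.016, -0.002, 0.0]
ft_force: [-10.3, -0.7, 3.3]
grip_width: 0.494
```

Call:
move_arm:
  deltas:
    - [0, 0, 0, 0, 0, 0, -1]
    - [0, 0, 0, 0, 0, 0, -1]
    - [0, 0, 0, 0, 0, 0, -1]

```text
clock: 20.82
position: [0.5491, 0.1012, 0.1087]
ee_rot: [1.0, -0.016, -0.002, 0.0]
ft_force: [-9.2, -0.6, 3.5]
grip_width: 0.498
```

Call:
move_arm:
  deltas:
    - [0.0002, 0, 0, 0, 0, 0, -1]
    - [0, 0, 0, 0, 0, 0, -1]
    - [0, 0, 0, 0, 0, 0, -1]

```text
clock: 21.2
position: [0.5491, 0.1011, 0.1087]
ee_rot: [1.0, -0.016, -0.002, 0.0]
ft_force: [-10.9, -1.2, 3.8]
grip_width: 0.501
```

Call:
move_arm:
  deltas:
    - [0, 0, 0, 0, 0, 0, -1]
    - [0, 0, 0, 0, 0, 0, -1]

```text
clock: 21.45
position: [0.5491, 0.1012, 0.1087]
ee_rot: [1.0, -0.016, -0.002, 0.0]
ft_force: [-10.2, -1.0, 4.1]
grip_width: 0.5
```

Call:
move_arm:
  deltas:
    - [0, 0, 0, 0, 0, 0, 1]
    - [-0.0015, 0, 0, 0, 0, 0, 1]
    - [0, 0, 0, 0, 0, 0, 1]
    - [0, 0, 0, 0, 0, 0, 1]
    - [0, 0, -0.02, 0, 0, 0, 1]
    - [0, 0, -0.04, 0, 0, 0, 1]
    - [0, 0, -0.04, 0, 0, 0, 1]
    - [0, 0, -0.03, 0, 0, 0, 1]

```text
clock: 22.45
position: [0.5497, 0.1015, 0.2426]
ee_rot: [1.0, -0.016, 0.001, -0.0]
ft_force: [0.3, 0.7, 0.0]
grip_width: 1.002
```

```bash
python3 - <<'E'
from go import *
st(.4425,-.213,.21,11.8)
for n in('side','top'):
    p,d=viewer.camera(n); np.savez(f'pics/{n}8.npz',p=p,d=d)
    crop(n,p,(180,110,310,205) if n=='side' else (190,110,320,230),5,f'pics/{n}8c.png')
E
```

```text
t 22.45 pos [0.5497 0.1015 0.2426] yaw -1.79 tilt z [ 0.0028  0.0003 -1.    ] F [0.2983 0.7445 0.0455] T [ 0.0044  0.0135 -0.0117] g 1.0015144547414951
delta cur tool [-0.0974  0.3178  0.0322] delta in tgt frame [-0.1693  0.286   0.0326] rotvec deg [ -0.0045  -0.163  -13.59  ]
```

View pics/side8c.png

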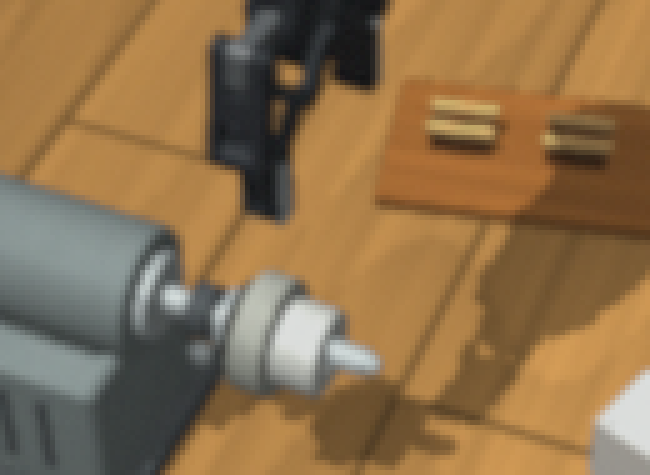

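The wheel and collar are stacked on the shaft (crop (265,335) and (310,345)) with about 25 mm of shaft still showing. Now the cap.

Call:
move_arm:
  deltas:
    - [-0.01, 0.03, 0, 0, 0, 0, 1]
    - [-0.0128, 0.042, 0, 0, 0, 0, 1]
    - [-0.0128, 0.042, 0, 0, 0, 0, 1]
    - [-0.0128, 0.042, 0, 0, 0, 0, 1]
    - [-0.0128, 0.042, 0, 0, 0, 0, 1]
    - [-0.0128, 0.042, 0, 0, 0, 0, 1]
    - [-0.0128, 0.042, 0, 0, 0, 0, 1]
    - [-0.0106, 0.036, 0, 0, 0, -4.6, 1]
    - [0, 0, 0.03, 0, 0, -4.5, 1]
    - [0, 0, 0.03, 0, 0, -4.5, 1]

```text
clock: 23.8
position: [0.4419, -0.2141, 0.1791]
ee_rot: [0.995, 0.104, 0.001, 0.0]
ft_force: [-0.1, -0.2, -0.2]
grip_width: 0.998
```

Call:
move_arm:
  deltas:
    - [0, 0, 0.03, 0, 0, 0, 1]
    - [0, 0, 0, 0, 0, 0, 1]

```text
clock: 24.05
position: [0.4407, -0.213, 0.1479]
ee_rot: [0.995, 0.103, -0.001, -0.001]
ft_force: [-0.4, -0.3, 0.3]
grip_width: 1.001
```

```bash
python3 go.py .4424 -.2129 .029 11.8
```

```text
t 24.05 pos [ 0.4407 -0.213   0.1479] yaw 11.80 tilt z [-0.003   0.0018 -1.    ] F [-0.3882 -0.3436  0.3302] T [-0.0103 -0.0114 -0.0393] g 1.000661854363109
delta cur tool [0.002  0.0005 0.1189] delta in tgt frame [0.0016 0.0003 0.1189] rotvec deg [-0.1357  0.1478  0.0007]
```

Call:
move_arm:
  deltas:
    - [0.001, 0, 0.03, 0, 0, 0, 1]
    - [0, 0, 0.04, 0, 0, 0, 1]
    - [0, 0, 0.03, 0, 0, 0, 1]
    - [0, 0, 0.014, 0, 0, 0, 1]
    - [0, 0, 0.004, 0, 0, 0, 1]
    - [0, 0, 0, 0, 0, 0, 1]
    - [0, 0, 0, 0, 0, 0, 1]

```text
clock: 24.92
position: [0.4436, -0.2138, 0.0322]
ee_rot: [0.995, 0.103, 0.001, 0.001]
ft_force: [-0.3, -0.2, -0.0]
grip_width: 0.999
```

```bash
python3 - <<'E'
from go import *
st(.4424,-.2129,.029,11.8)
for n in('side',):
    p,d=viewer.camera(n)
    crop(n,p,(225,70,355,165),5,f'pics/{n}9c.png')
E
```

```text
t 24.925 pos [ 0.4436 -0.2138  0.0322] yaw 11.79 tilt z [ 0.0015 -0.001  -1.    ] F [-0.3284 -0.1514 -0.0469] T [ 0.0048  0.0207 -0.0021] g 0.9989354048884955
delta cur tool [-0.001  -0.0011  0.0032] delta in tgt frame [-0.001  -0.0011  0.0032] rotvec deg [ 0.0746 -0.0748 -0.0124]
```

View pics/side9c.png

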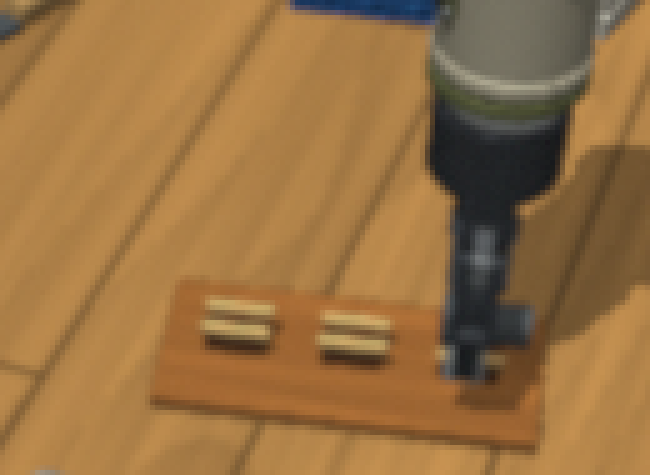

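The fingers straddle the skirt (crop ≈(470,350)) and the stem sticks out to the right (520,325). I'll correct by 1 mm in x and y and 2 mm down, then grip.

Call:
move_arm:
  deltas:
    - [-0.001, -0.001, 0.002, 0, 0, 0, 1]
    - [0, 0, 0, 0, 0, 0, -1]
    - [0, 0, 0, 0, 0, 0, -1]
    - [0, 0, 0, 0, 0, 0, -1]
    - [0, 0, 0, 0, 0, 0, -1]
    - [0, 0, 0, 0, 0, 0, -1]
    - [0, 0, 0, 0, 0, 0, -1]

```text
clock: 25.85
position: [0.4422, -0.2135, 0.0295]
ee_rot: [0.995, 0.102, 0.001, 0.001]
ft_force: [1.5, -5.3, 3.6]
grip_width: 0.394
```

```bash
python3 go.py
```

```text
t 25.85 pos [ 0.4422 -0.2135  0.0295] yaw 11.76 tilt z [ 0.0011 -0.0012 -1.    ] F [ 1.4743 -5.2558  3.5925] T [-1.2188 -0.1734  0.0005] g 0.39406730439175064
```

Call:
move_arm:
  deltas:
    - [0, 0, -0.02, 0, 0, 0, -1]
    - [0, 0, -0.04, 0, 0, 0, -1]
    - [0, 0, -0.04, 0, 0, 0, -1]
    - [0, 0, -0.025, 0, 0, 0, -1]
    - [0, 0, 0, 0, 0, 0, -1]

```text
clock: 26.48
position: [0.4424, -0.2123, 0.1552]
ee_rot: [0.995, 0.103, 0.001, 0.0]
ft_force: [0.2, 0.1, -2.4]
grip_width: 0.392
```

```bash
python3 - <<'E'
from go import *
st(.46,.1038,.11,-1.8)
for n in('side',):
    p,d=viewer.camera(n)
    crop(n,p,(225,40,355,145),5,f'pics/{n}10c.png')
E
```

```text
t 26.475 pos [ 0.4424 -0.2123  0.1552] yaw 11.82 tilt z [ 0.0019 -0.0007 -1.    ] F [ 0.1914  0.0703 -2.3597] T [ 0.0308 -0.0672 -0.0174] g 0.39193090583816076
delta cur tool [ 0.0819 -0.3058  0.045 ] delta in tgt frame [ 0.0077 -0.3165  0.0452] rotvec deg [ 0.0496 -0.1025 13.6242]
```

View pics/side10c.png

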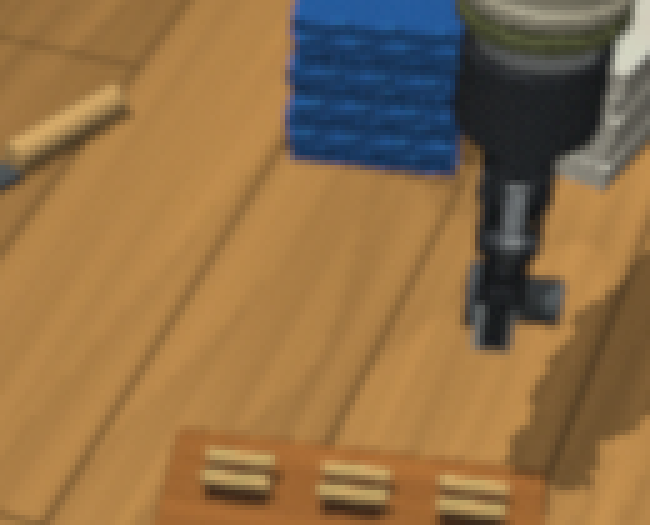

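The cap is held level with its mouth forward, to the left (crop ≈(470,295)). All three cradles are empty.

Call:
move_arm:
  deltas:
    - [0.007, -0.025, 0, 0, 0, 0, -1]
    - [0.0115, -0.042, 0, 0, 0, 0, -1]
    - [0.0115, -0.042, 0, 0, 0, 0, -1]
    - [0.0115, -0.042, 0, 0, 0, 0, -1]
    - [0.0115, -0.042, 0, 0, 0, 0, -1]
    - [0.0115, -0.042, 0, 0, 0, 0, -1]
    - [0.0115, -0.042, 0.0, 0, 0, 0, -1]
    - [0.006, -0.029, 0, 0, 0, 4.6, -1]
    - [0, 0, 0.02, 0, 0, 4.5, -1]
    - [0, 0, 0.02, 0, 0, 4.5, -1]

```text
clock: 27.78
position: [0.4582, 0.1041, 0.1119]
ee_rot: [1.0, -0.016, -0.001, -0.0]
ft_force: [0.7, -0.1, -1.9]
grip_width: 0.394
```

Call:
move_arm:
  deltas:
    - [0, 0, 0.004, 0, 0, 0, -1]
    - [0, 0, 0, 0, 0, 0, -1]

```text
clock: 28.02
position: [0.4589, 0.1037, 0.1096]
ee_rot: [1.0, -0.015, -0.001, -0.0]
ft_force: [0.9, 0.4, -0.9]
grip_width: 0.391
```

```bash
python3 go.py .497 .1027 .11 -1.8
```

```text
t 28.025 pos [0.4589 0.1037 0.1096] yaw -1.69 tilt z [-0.0015  0.0002 -1.    ] F [ 0.904   0.419  -0.9347] T [ 0.0068  0.0273 -0.0587] g 0.3907976115758411
delta cur tool [ 0.0381 -0.0001 -0.0005] delta in tgt frame [ 0.0381 -0.0002 -0.0004] rotvec deg [-0.0105  0.0888  0.106 ]
```

Call:
move_arm:
  deltas:
    - [0.012, 0, 0, 0, 0, 0, -1]
    - [0.016, 0, 0, 0, 0, 0, -1]
    - [0.008, 0, 0, 0, 0, 0, -1]
    - [0.004, 0, 0, 0, 0, 0, -1]
    - [0.004, 0, 0, 0, 0, 0, -1]
    - [0, 0, 0, 0, 0, 0, -1]

```text
clock: 28.78
position: [0.5035, 0.1023, 0.1101]
ee_rot: [1.0, -0.016, -0.0, 0.0]
ft_force: [-0.7, 0.8, -1.4]
grip_width: 0.397
```

Call:
move_arm:
  deltas:
    - [0.004, 0, 0, 0, 0, 0, -1]
    - [0.004, 0, 0, 0, 0, 0, -1]
    - [0, 0, 0, 0, 0, 0, -1]

```text
clock: 29.15
position: [0.5117, 0.102, 0.1101]
ee_rot: [1.0, -0.016, 0.0, -0.0]
ft_force: [1.1, -0.1, -2.5]
grip_width: 0.391
```

```bash
python3 - <<'E'
from go import *
st(.52,.102,.11,-1.8)
for n in('side',):
    p,d=viewer.camera(n)
    crop(n,p,(180,110,310,205),5,f'pics/{n}11c.png')
E
```

```text
t 29.15 pos [0.5117 0.102  0.1101] yaw -1.82 tilt z [ 0.0001  0.0001 -1.    ] F [ 1.0864 -0.1287 -2.4789] T [-0.0113 -0.0168  0.0286] g 0.39094740899653363
delta cur tool [ 0.0083 -0.0003  0.0001] delta in tgt frame [ 0.0083 -0.0003  0.0001] rotvec deg [-0.0033 -0.0084 -0.017 ]
```

View pics/side11c.png

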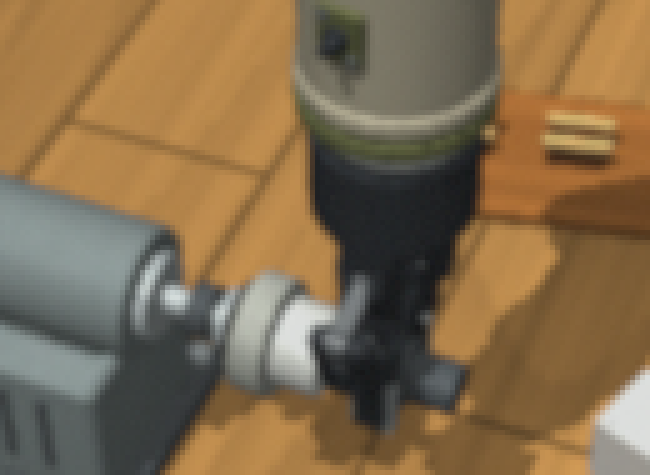

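The cap is threaded over the tip with no contact force (cap stem at crop (440,385)). Closing up on the collar, contact expected at TCP ≈0.525.

Call:
move_arm:
  deltas:
    - [0.005, 0, 0, 0, 0, 0, -1]
    - [0.004, 0, 0, 0, 0, 0, -1]
    - [0, 0, 0, 0, 0, 0, -1]

```text
clock: 29.58
position: [0.5207, 0.1017, 0.1101]
ee_rot: [1.0, -0.016, 0.0, -0.0]
ft_force: [-0.2, -0.4, -1.1]
grip_width: 0.39
```

Call:
move_arm:
  deltas:
    - [0.0015, 0, 0, 0, 0, 0, -1]
    - [0, 0, 0, 0, 0, 0, -1]

```text
clock: 29.82
position: [0.5219, 0.1017, 0.1101]
ee_rot: [1.0, -0.016, -0.0, 0.0]
ft_force: [0.2, -0.3, -1.5]
grip_width: 0.391
```

Call:
move_arm:
  deltas:
    - [0.0015, 0, 0, 0, 0, 0, -1]
    - [0, 0, 0, 0, 0, 0, -1]

```text
clock: 30.08
position: [0.5235, 0.1016, 0.1101]
ee_rot: [1.0, -0.016, 0.0, 0.0]
ft_force: [-0.6, 0.7, -2.1]
grip_width: 0.391
```

Call:
move_arm:
  deltas:
    - [0.001, 0, 0, 0, 0, 0, -1]
    - [0, 0, 0, 0, 0, 0, -1]

```text
clock: 30.32
position: [0.5245, 0.1016, 0.1101]
ee_rot: [1.0, -0.016, 0.0, 0.0]
ft_force: [-0.2, -0.0, -1.8]
grip_width: 0.398
```

Call:
move_arm:
  deltas:
    - [0.001, 0, 0, 0, 0, 0, -1]
    - [0, 0, 0, 0, 0, 0, -1]

```text
clock: 30.58
position: [0.5252, 0.1016, 0.11]
ee_rot: [1.0, -0.016, -0.0, 0.0]
ft_force: [-2.3, 0.6, -0.6]
grip_width: 0.395
```

Call:
move_arm:
  deltas:
    - [0.001, 0, 0, 0, 0, 0, -1]
    - [0, 0, 0, 0, 0, 0, -1]

```text
clock: 30.82
position: [0.5255, 0.1016, 0.1098]
ee_rot: [1.0, -0.016, -0.001, 0.0]
ft_force: [-6.1, -0.7, 1.6]
grip_width: 0.394
```

Call:
move_arm:
  deltas:
    - [0.0008, 0, 0, 0, 0, 0, -1]
    - [0, 0, 0, 0, 0, 0, -1]

```text
clock: 31.08
position: [0.5257, 0.1016, 0.1097]
ee_rot: [1.0, -0.016, -0.002, 0.0]
ft_force: [-9.0, -0.3, 3.4]
grip_width: 0.389
```

Call:
move_arm:
  deltas:
    - [0.0004, 0, 0, 0, 0, 0, -1]
    - [0, 0, 0, 0, 0, 0, -1]

```text
clock: 31.32
position: [0.5258, 0.1016, 0.1096]
ee_rot: [1.0, -0.016, -0.002, 0.0]
ft_force: [-10.2, -0.1, 3.4]
grip_width: 0.393
```

Call:
move_arm:
  deltas:
    - [0, 0, 0, 0, 0, 0, -1]
    - [0, 0, 0, 0, 0, 0, -1]
    - [0, 0, 0, 0, 0, 0, -1]

```text
clock: 31.7
position: [0.5258, 0.1016, 0.1096]
ee_rot: [1.0, -0.016, -0.002, 0.0]
ft_force: [-9.7, -0.5, 4.0]
grip_width: 0.398
```

Call:
move_arm:
  deltas:
    - [0, 0, 0, 0, 0, 0, -1]
    - [0, 0, 0, 0, 0, 0, -1]
    - [0, 0, 0, 0, 0, 0, -1]

```text
clock: 32.08
position: [0.5258, 0.1016, 0.1096]
ee_rot: [1.0, -0.016, -0.002, 0.0]
ft_force: [-10.5, -0.8, 5.0]
grip_width: 0.394
```

Held at about 10 N for over half a second. Before letting go I'll ease the push and lower the cap 2 mm, so it rests on the shaft instead of dropping.

Call:
move_arm:
  deltas:
    - [-0.0005, 0, 0.0007, 0, 0, 0, -1]
    - [-0.0004, 0, 0.0007, 0, 0, 0, -1]
    - [0, 0, 0, 0, 0, 0, -1]
    - [0, 0, 0, 0, 0, 0, -1]

```text
clock: 32.58
position: [0.5257, 0.1017, 0.1084]
ee_rot: [1.0, -0.016, -0.001, 0.0]
ft_force: [-5.5, 0.2, 1.4]
grip_width: 0.39
```

```bash
python3 go.py
```

```text
t 32.575 pos [0.5257 0.1017 0.1084] yaw -1.78 tilt z [-0.0021 -0.0004 -1.    ] F [-5.4845  0.2019  1.3984] T [-0.0185  1.1935 -0.0295] g 0.3897885163448783
```

Call:
move_arm:
  deltas:
    - [0, 0, 0.0005, 0, 0, 0, -1]
    - [0, 0, 0, 0, 0, 0, -1]
    - [0, 0, 0, 0, 0, 0, -1]

```text
clock: 32.95
position: [0.5258, 0.1018, 0.1081]
ee_rot: [1.0, -0.016, -0.001, 0.0]
ft_force: [-6.0, 0.2, 3.2]
grip_width: 0.396
```

Call:
move_arm:
  deltas:
    - [0, 0, 0.0005, 0, 0, 0, -1]
    - [0, 0, 0, 0, 0, 0, -1]
    - [0, 0, 0, 0, 0, 0, -1]

```text
clock: 33.33
position: [0.5258, 0.102, 0.1079]
ee_rot: [1.0, -0.016, -0.001, 0.0]
ft_force: [-7.1, -0.0, 5.7]
grip_width: 0.393
```

Call:
move_arm:
  deltas:
    - [0, 0, -0.0005, 0, 0, 0, -1]
    - [0, 0, 0, 0, 0, 0, 0.0]
    - [-0.001, 0, 0, 0, 0, 0, 0.5]
    - [0, 0, 0, 0, 0, 0, 1]
    - [0, 0, 0, 0, 0, 0, 1]
    - [0, 0, 0, 0, 0, 0, 1]

```text
clock: 34.08
position: [0.5258, 0.1016, 0.1082]
ee_rot: [1.0, -0.016, 0.0, 0.0]
ft_force: [-0.1, -0.5, -0.0]
grip_width: 0.996
```

```bash
python3 - <<'E'
from go import *
st()
for n in('side',):
    p,d=viewer.camera(n)
    crop(n,p,(180,110,310,205),5,f'pics/{n}12c.png')
E
```

```text
t 34.075 pos [0.5258 0.1016 0.1082] yaw -1.81 tilt z [ 0.0001 -0.0001 -1.    ] F [-0.1158 -0.5311 -0.0147] T [ 0.042  -0.015   0.0061] g 0.9963095760960371
```

View pics/side12c.png

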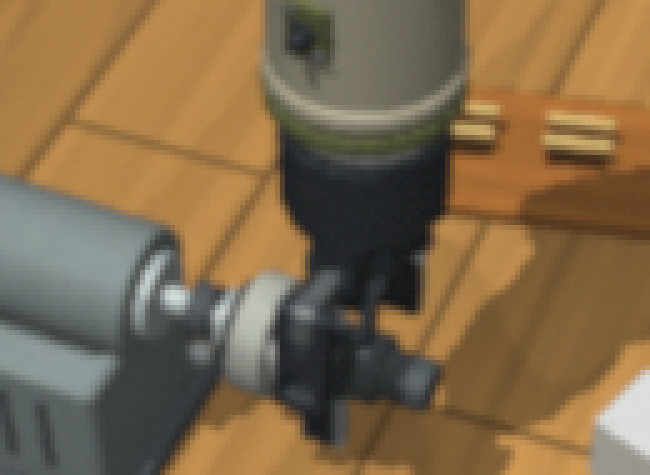

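The fingers are open and the cap is still on the shaft (stem at crop (410,380)). I'm raising the arm clear to look.

Call:
move_arm:
  deltas:
    - [0, 0, -0.015, 0, 0, 0, 1]
    - [0, 0, -0.03, 0, 0, 0, 1]
    - [0, 0, -0.04, 0, 0, 0, 1]
    - [0, 0, -0.04, 0, 0, 0, 1]
    - [-0.02, 0.04, -0.02, 0, 0, 0, 1]
    - [-0.03, 0.05, 0, 0, 0, 0, 1]
    - [-0.03, 0.05, 0, 0, 0, 0, 1]
    - [-0.03, 0.05, 0, 0, 0, 0, 1]
    - [0, 0.05, 0, 0, 0, 0, 1]
    - [0, 0, 0, 0, 0, 0, 1]

```text
clock: 35.38
position: [0.4075, -0.138, 0.2542]
ee_rot: [1.0, -0.019, 0.001, 0.0]
ft_force: [-0.2, 1.0, 0.0]
grip_width: 1.0
```

```bash
python3 - <<'E'
from go import *
st()
for n in('side','top'):
    p,d=viewer.camera(n); np.savez(f'pics/{n}13.npz',p=p,d=d)
    crop(n,p,(200,130,280,200) if n=='side' else (205,130,285,220),8 if n=='side' else 6,f'pics/{n}13c.png')
    cv2.imwrite(f'pics/{n}13.png',p[:,:,::-1])
E
```

```text
t 35.375 pos [ 0.4075 -0.138   0.2542] yaw -2.14 tilt z [ 0.001  -0.0008 -1.    ] F [-0.1996  1.0217  0.0498] T [ 0.1035  0.0196 -0.0309] g 1.0001378564608088
```

View pics/side13c.png

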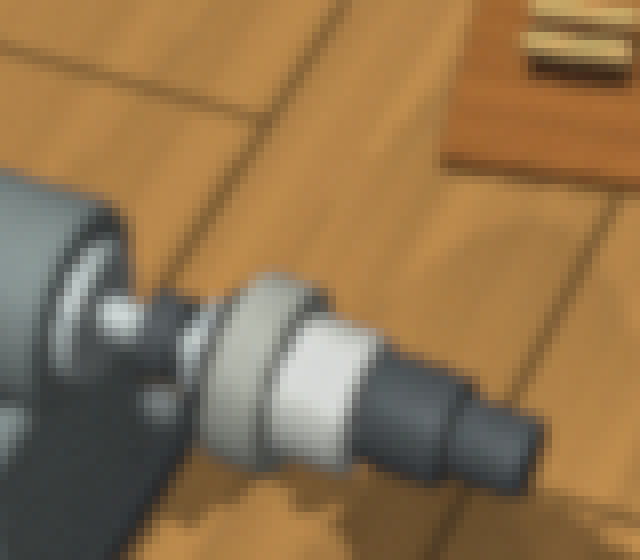

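View pics/top13.png

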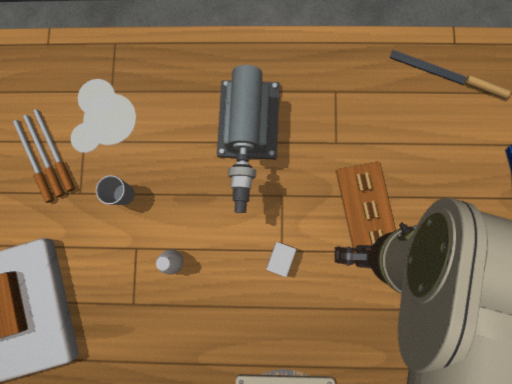

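View pics/top13c.png

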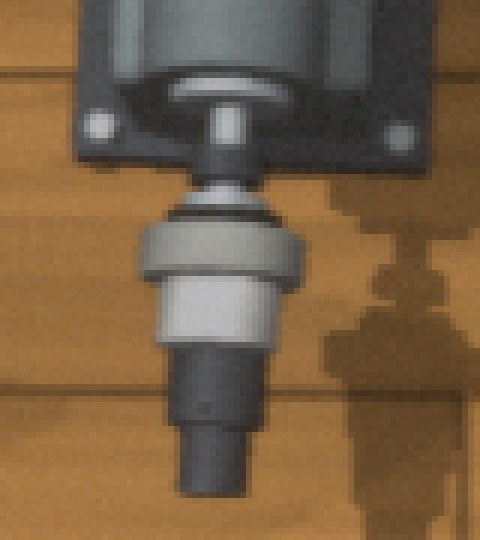

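The stack looks closed up in both views, and the tumbler (115,191), vase (169,262) and block (282,260) haven't moved. Next I'll check the cap for droop and gaps using depth.

```bash
python3 - <<'E'
from go import *
p,d=load('pics/top13.npz'); X,c,px=cloud('top',p,d,(215,145,270,220))
yw=np.deg2rad(-1.8);u=np.array([np.cos(yw),np.sin(yw)]);v=np.array([-u[1],u[0]])
s=(X[:,:2]-[.517,.102])@u; t=(X[:,:2]-[.517,.102])@v
for a in np.arange(-.036,.09,.005):
    k=(s>=a)&(s<a+.005)&(abs(t)<.004)&(X[:,2]>.08)
    kk=(s>=a)&(s<a+.005)&(X[:,2]>.1)
    if k.sum(): print('%.3f n%d ridge z %.4f  width %.3f ymid %.4f'%(a,k.sum(),np.median(X[k,2]),np.ptp(t[kk]),(t[kk].max()+t[kk].min())/2), np.median(c[k],0))
for n in('top','side'):
    a,_=load(f'pics/{n}0.npz'); b,_=load(f'pics/{n}13.npz')
    D=np.abs(a.astype(int)-b).sum(2)
    for nm,q in ({'tumbler':(92,170,138,210),'vase':(150,245,188,280),'block':(262,238,300,280)} if n=='top' else {'tumbler':(168,280,212,332),'vase':(270,258,305,302),'block':(295,182,335,218)}).items():
        print(n,nm,'mean diff',D[q[1]:q[3],q[0]:q[2]].mean(), 'bg noise',D[330:370,150:220].mean())
E
```

```text
-0.031 n7 ridge z 0.1371  width 0.023 ymid -0.0010 [83. 72. 68.]
-0.026 n8 ridge z 0.1406  width 0.023 ymid -0.0010 [82. 81. 82.]
-0.021 n7 ridge z 0.1392  width 0.023 ymid -0.0009 [79. 82. 82.]
-0.016 n9 ridge z 0.1397  width 0.024 ymid -0.0005 [79. 79. 81.]
-0.011 n7 ridge z 0.1409  width 0.024 ymid -0.0002 [80. 78. 83.]
-0.006 n11 ridge z 0.1442  width 0.034 ymid -0.0008 [72. 69. 72.]
-0.001 n8 ridge z 0.1458  width 0.034 ymid -0.0007 [75.5 74.5 77.5]
0.004 n11 ridge z 0.1462  width 0.034 ymid -0.0005 [81. 82. 85.]
0.009 n8 ridge z 0.1448  width 0.035 ymid -0.0002 [82.  82.5 83. ]
0.014 n8 ridge z 0.1463  width 0.035 ymid 0.0001 [82. 82. 84.]
0.019 n8 ridge z 0.1454  width 0.032 ymid -0.0010 [79.5 79.5 80.5]
0.024 n11 ridge z 0.1491  width 0.043 ymid 0.0006 [152. 152. 150.]
0.029 n12 ridge z 0.1504  width 0.040 ymid -0.0006 [185.  184.5 185.5]
0.034 n7 ridge z 0.1507  width 0.040 ymid -0.0003 [185. 185. 186.]
0.039 n6 ridge z 0.1501  width 0.041 ymid -0.0000 [186. 185. 187.]
0.044 n10 ridge z 0.1502  width 0.056 ymid -0.0004 [171.5 172.5 172.5]
0.049 n10 ridge z 0.1573  width 0.05
[... 235 characters left out ...]
22. ]
0.069 n8 ridge z 0.1510  width 0.039 ymid 0.0003 [73. 71. 69.]
0.074 n6 ridge z 0.1468  width 0.028 ymid -0.0004 [172.5 177.5 177.5]
0.079 n7 ridge z 0.1373  width 0.011 ymid -0.0001 [129. 130. 135.]
0.084 n13 ridge z 0.1441  width 0.026 ymid -0.0007 [70. 70. 74.]
0.089 n8 ridge z 0.1443  width 0.026 ymid -0.0007 [72. 75. 78.]
top tumbler mean diff 12.755434782608695 bg noise 13.805
top vase mean diff 14.978195488721804 bg noise 13.805
top block mean diff 17.727443609022558 bg noise 13.805
side tumbler mean diff 6.066433566433567 bg noise 6.492857142857143
side vase mean diff 7.421428571428572 bg noise 6.492857142857143
side block mean diff 7.5784722222222225 bg noise 6.492857142857143
```

Call:
move_arm:
  deltas:
    - [0, 0, 0, 0, 0, 0, 1]
    - [0, 0, 0, 0, 0, 0, 1]
    - [0, 0, 0, 0, 0, 0, 1]
    - [0, 0, 0, 0, 0, 0, 1]
    - [0, 0, 0, 0, 0, 0, 1]
    - [0, 0, 0, 0, 0, 0, 1]

```text
clock: 36.22
position: [0.4082, -0.1348, 0.2532]
ee_rot: [1.0, -0.016, 0.0, 0.0]
ft_force: [0.8, 0.4, 0.5]
grip_width: 0.998
```

```bash
python3 - <<'E'
from go import *
for n,q in(('top',(215,130,270,220)),('side',(200,130,280,200))):
    p,d=viewer.camera(n); a,_=load(f'pics/{n}13.npz')
    print(n,'stack change',np.abs(a.astype(int)-p).sum(2)[q[1]:q[3],q[0]:q[2]].mean())
print(manip.get_obs()['clock'], manip.hand_in())
E
```

```text
top stack change 6.254747474747475
side stack change 1.9739285714285715
the job is handed in; nothing more can be done
36.325 None
```

The spindle is built and handed in at 36.3 s of the 72 s allowed. The wheel, collar and cap went onto the shaft in that order, with the cap's mouth towards the collar. Each part was pushed home at about 10 N for at least half a second. The highest push I read was 10.9 N, against the 18 N limit.

**Last checks:**
- **Stack:** depth from the top view shows it closed up, to about 1–2 mm. The wheel is at 48–66 mm behind the tip, against the pad. The collar is at 24–48 mm, with the cap's mouth on it. The cap is level, even though only about 25 mm of it is on the shaft, and nothing moved over the last 0.85 s.
- **Bystanders:** the tumbler, stone block and vase show no movement in either camera compared with the first pictures.
- **Arm:** the gripper is open and well clear.

No check failed. The force was read only at the end of each move, so a brief peak in between would not show. While pushing I also read up to about 7 N upwards beyond the held part's weight, probably friction at the touching faces.

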